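# Tidy the face-paint palette under the lamp

### The arm

A 6-joint arm with a two-finger parallel gripper is mounted at the origin on the work surface. World frame = base frame: x ahead of the robot, y to its left, z up, the work surface at z = 0. Lengths are in mm, angles in rad, forces in N, time in s.
With the tool pointing down it reaches from about 275 to 975 mm from the base axis. Payload 8.4 kg.
Tool frame: the origin (TCP) lies midway between the tips of the shut fingers; the grasp point (between the pads) lies 19 mm behind it; z points along the fingers, y is the line along which they close (so a half turn about z gives the same grasp; the last joint's range is limited). The gripper opens to 92 mm and grips with 3 to 60 N. Pads are 20 mm wide; open, the fingers measure 128 mm over their backs; the gripper's body (75 mm by 189 mm) begins 69 mm behind the grasp point.
Start: joints at [-1.332, 0.353, 1.633, -0, 1.155, -0.002], TCP at [149.048, -606.97, 214.583] pointing down, gripper open.
Joint ranges: [-2.63, 2.63], [-0.92, 2.1], [0.06, 2.66], [-1.3, 4.44], [0, 2.69], [-3.02, 3.02]. Speed limits (rad/s): [2.22, 2.22, 2.79, 3.14, 3.14, 3.14].

### API

Orientations are given as a unit quaternion [x, y, z, w].
In Python, from plant import telemetry, vision, ticket gives the robot as it stands.
- The arm moves only by the tool move_arm, never from a script. Its argument "targets" is a list of rows, each an object with "translation": the shift along the tool's x, y, z each as a share of 0.5 m, from -1 to 1, a list of three; "turn": the turn, a rotation vector about the tool's x, y, z each as a share of 30 degrees, from -1 to 1, a list of three. A call has exactly 8 rows; each row is the pose to reach, as a shift and turn from the pose commanded when the call began, along the tool's axes at that moment; what a row does not reach only later rows make up. A row lasts 1/12 s, in which the tool goes at most 41.7 mm and 7.16 degrees, less where a joint would pass 70% of its speed; a pose out of reach is approached as far as the arm can. A call with a number of a shift or a turn outside -1 to 1 is refused whole. A call with a gripper value outside its range is refused whole. "hand" is the opening, from 0 (shut) to 1 (fully open), set as the call begins (left out, the last holds). The fingers move at their own pace and stop on an object; "squeeze" is the grip in N (left out, the last holds). Time passes only in rows, so rows that repeat a pose let the fingers close, or fill a call up. It gives the time, the measured TCP pose, the force, the opening and the grip force at its end, in the units of the state.
- telemetry.get_state(): the state, without advancing time (a new reading comes with each control period).
- vision.camera(name): name is "scene" or "top" or "wrist"; returns (picture, depth): 400x640x3 uint8, red, green, blue; 400x640 float32, mm along the optical axis (not along the pixel's ray), 0 where there is no reading.
- vision.camera_model(name): a dict with "camera_matrix" (3x3 intrinsics, pixels), "xyz" and "rotation" of the camera in the world. Camera axes: x right, y down, z forward; pixel columns grow to the right and rows downward; lengths in mm; the calibration is good to about 2 mm. A picture is of the moment at which its call begins: read the wrist's pose just before it. camera_model takes no time and is no camera call; for the wrist camera it gives the pose at the moment of the call.
- ticket.finish_job(): hands the job in; it is judged then, once.
The state is a dict: "t": time; "joint_positions": joint angles; "dq": joint speeds; "effort": joint torques, N m; "tool_pos": TCP position; "orientation": TCP orientation; "contact_force": force on the tool from outside, world axes, zero at the start; "torque": the same for the moment, N m; "gripper_width": finger opening in mm; "grip_force": force on a finger pad.
Only numpy, scipy, OpenCV 4.12 (cv2) and the standard library are available. Lean on these libraries where they do the work, as an engineer would, in place of code of your own. Each camera call takes 0.05 s, during which the arm holds its last target. There are 200 camera calls.

### The job

Tidy up the face-paint station: click the red rotary switch on so that the ring lamp lights, set the dimmer lever to the yellow bright mark, and in that light return every paint cake on the table to the palette well labelled in its own colour, right way up and fully down. When all are home, bring the lever back to the blue low mark and only then click the switch off. Leave the can, tumbler, jar and phone alone.

Things in the scene. Friction and masses are not known exactly. Their poses are not given: they have to be found in the camera images.
- palette: fixed black plastic palette case, 168 x 248 mm and 14 mm high, holding a grid of six square wells, 2 along its x by 3 along its y, 80 mm apart; origin under its centre on the table, z up
- console: fixed grey lamp control box with a black top, 130 mm (its x) x 240 mm (its y) and 50 mm high, carrying the dimmer lever (at its y = -60 mm) and the red rotary switch (at its y = +70 mm); origin under its centre on the table, z up
- switch (a joint): angle of the red rotary lamp switch (rad): 0 = OFF, 1.2 = ON, stops at both; grows clockwise from above. Sprung detent: up to 0.1 N m is needed before the middle (0.6), past which it snaps over and stays; let go short of it, it snaps back. The white line on the knob points at the red dot on the box when OFF, at the green dot when ON
- switch_grip (a point): point on the switch's vertical axis at the height to grip, 87 mm above the table. The knob is a 48 mm disc with an upright red bar grip over it, 46 mm long, 14 mm thick, 32 mm tall (62 to 94 mm above the table). The point's x axis runs along the bar, and turns with it; at OFF the bar lies along the console's x axis
- dimmer (a joint): angle of the dimmer lever (rad): 0 = leaning 0.65 rad from vertical to the console's -x (towards the robot), 0.65 = upright, 1.3 = leaning 0.65 rad to +x (away). Yellow bright mark at 1.05, blue low mark at 0.25, painted on the rim of a white half-disc scale (45 mm radius) beside the rod on its -y side; at a mark the rod lines up with it. Stays where left (0.12 N m)
- dimmer_hinge (a point): a point on the lever's hinge axis, which runs along the console's y axis, 50 mm above the table, in the middle of the lever's thickness; the point's axes are those of the console
- dimmer_grip (a point): centre of the lever's grip: a black round bar along the console's y axis, 30 mm long with flat ends, 24 mm diameter, 95 mm from the hinge axis on a steel rod of 10 mm diameter
- cake_red: loose red face-paint cake: a round puck of 44 mm diameter and 28 mm high, white plastic below (6 mm), red paint above, 30 to 65 g; origin at the centre of its underside, z up when right way up. May be absent
- well_red: the red paint's fixed well in the palette: a black block 79 mm square and 14 mm high with a round recess of 50 mm diameter and 10 mm depth (its floor 4 mm above the table), marked with a red label ring around the recess (62 mm across) and a red disc on its floor; origin under its centre on the table. Which well sits where in the palette varies
- cake_yellow: loose yellow face-paint cake: a round puck of 44 mm diameter and 28 mm high, white plastic below (6 mm), yellow paint above, 30 to 65 g; origin at the centre of its underside, z up when right way up. May be absent
- well_yellow: the yellow paint's fixed well in the palette: a black block 79 mm square and 14 mm high with a round recess of 50 mm diameter and 10 mm depth (its floor 4 mm above the table), marked with a yellow label ring around the recess (62 mm across) and a yellow disc on its floor; origin under its centre on the table. Which well sits where in the palette varies
- cake_green: loose green face-paint cake: a round puck of 44 mm diameter and 28 mm high, white plastic below (6 mm), green paint above, 30 to 65 g; origin at the centre of its underside, z up when right way up. May be absent
- well_green: the green paint's fixed well in the palette: a black block 79 mm square and 14 mm high with a round recess of 50 mm diameter and 10 mm depth (its floor 4 mm above the table), marked with a green label ring around the recess (62 mm across) and a green disc on its floor; origin under its centre on the table. Which well sits where in the palette varies
- cake_blue: loose blue face-paint cake: a round puck of 44 mm diameter and 28 mm high, white plastic below (6 mm), blue paint above, 30 to 65 g; origin at the centre of its underside, z up when right way up. May be absent
- well_blue: the blue paint's fixed well in the palette: a black block 79 mm square and 14 mm high with a round recess of 50 mm diameter and 10 mm depth (its floor 4 mm above the table), marked with a blue label ring around the recess (62 mm across) and a blue disc on its floor; origin under its centre on the table. Which well sits where in the palette varies
- cake_white: loose white face-paint cake: a round puck of 44 mm diameter and 28 mm high, white plastic below (6 mm), white paint above, 30 to 65 g; origin at the centre of its underside, z up when right way up. May be absent
- well_white: the white paint's fixed well in the palette: a black block 79 mm square and 14 mm high with a round recess of 50 mm diameter and 10 mm depth (its floor 4 mm above the table), marked with a white label ring around the recess (62 mm across) and a white disc on its floor; origin under its centre on the table. Which well sits where in the palette varies
- cake_purple: loose purple face-paint cake: a round puck of 44 mm diameter and 28 mm high, white plastic below (6 mm), purple paint above, 30 to 65 g; origin at the centre of its underside, z up when right way up. May be absent
- well_purple: the purple paint's fixed well in the palette: a black block 79 mm square and 14 mm high with a round recess of 50 mm diameter and 10 mm depth (its floor 4 mm above the table), marked with a purple label ring around the recess (62 mm across) and a purple disc on its floor; origin under its centre on the table. Which well sits where in the palette varies
- can: drinks can, 66 mm diameter, 115 mm high, a loose bystander to be left alone; origin at the centre of its underside
- tumbler: amber glass tumbler, 76 mm across, 85 mm high, a loose bystander to be left alone; origin at the centre of its underside
- jar: clear plastic jar with white cap, 70 mm diameter, 70 mm high, a loose bystander to be left alone; origin at the centre of its underside
- phone: black phone lying flat, 150 x 74 x 9 mm, a loose bystander to be left alone; origin at the centre of its underside

How it is judged:
By the outcome, as a careful person would: the job done as asked, in the order asked, and still so for the second after the job is handed in, with the robot touching nothing.
Of cake_red, cake_yellow, cake_green, cake_blue, cake_white, cake_purple only 3 to 5 are there at a start; the rules pass over those that are not, and their reading is None.
At some moment in a run one of cake_red, cake_yellow, cake_green, cake_blue, cake_white, cake_purple may be knocked a few centimetres aside while the robot is not near it.
Once in a run the grip may slacken for a moment while it holds something.
It also fails if it takes over 210 s, if anything falls off the work surface, if the arm or the gripper's body presses on something with over 40 N, if the wrist force passes 120 N, or if a joint passes its speed limit or range.

## Working session

There is one attempt and no reset: what is moved stays moved. The work goes in short steps, Python scripts to look and compute and a tool call to move; the robot and the scene stay as the last step left them, time stands still between calls to the robot, and variables do not carry over. Pictures are saved under pics/ and viewed, at most 14 in all, crops included, and the job is handed in when it is done.

Besides the shell and the picture viewer there is one more tool, called after "Emit:" by a JSON object that holds its "name" and its "arguments", one argument or row to a line. move_arm: Moves the arm, as the interface text tells. Shift numbers are shares of 0.5 m and turn numbers shares of 30 degrees, none past 1 either way. Its arguments: {"type":"object","properties":{"targets":{"type":"array"},"hand":{"type":"number"},"squeeze":{"type":"number"}},"required":["targets"]}

```bash
ls; mkdir -p pics
cat > h.py <<'E'
import numpy as np, cv2
from plant import telemetry, vision, ticket
def cap(n):
    m=vision.camera_model(n); p,d=vision.camera(n)
    return p,d,np.array(m["camera_matrix"]),np.array(m["xyz"]),np.array(m["rotation"])
def save(n,p): cv2.imwrite("pics/"+n+".png",cv2.cvtColor(p,cv2.COLOR_RGB2BGR))
E
python3 - <<'E'
from h import *
s=telemetry.get_state()
for k in s: print(k,np.round(s[k],3))
for n in("top","scene"):
    p,d,K,x,R=cap(n); save(n+"0",p); np.savez(n+"0",p=p,d=d,K=K,x=x,R=R); print(n,K.tolist(),x,np.round(R,4).tolist())
E
```

```text
pics
t 0.0
joint_positions [-1.332  0.354  1.634 -0.     1.155 -0.002]
dq [-0.001  0.001 -0.    -0.    -0.001  0.   ]
effort [ 0.0000e+00 -5.9384e+01 -3.3421e+01  7.0000e-02  2.3000e-02 -0.0000e+00]
tool_pos [ 148.929 -606.497  213.899]
orientation [ 0.993  0.12  -0.    -0.001]
contact_force [-0.282  0.475 -0.079]
torque [ 0.035  0.007 -0.019]
grip_force 0.0
gripper_width 92.606
top [[431.46204304741406, 0.0, 321.5416796668777], [0.0, 431.46204304741406, 195.19133409294352], [0.0, 0.0, 1.0]] [ 447.45960218  -77.77478166 1485.56318353] [-0.7031, 0.7098, -0.0251, 0.0349]
scene [[462.4318473581316, 0.0, 311.3340162346338], [0.0, 462.4318473581316, 198.5497522244663], [0.0, 0.0, 1.0]] [ 868.8048782   503.92770252 1100.00324108] [0.2133, 0.9339, -0.2778, -0.0722]
```

View pics/top0.png

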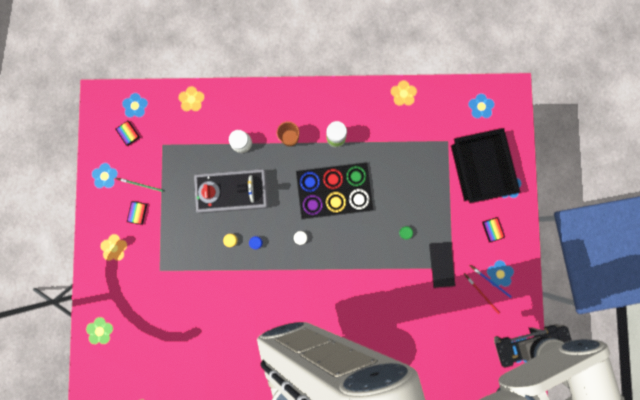

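View pics/scene0.png

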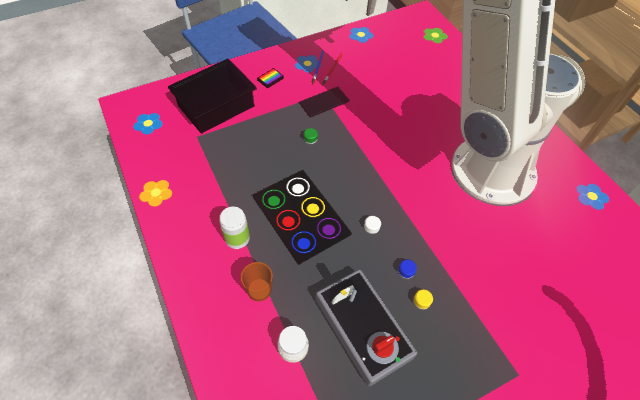

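```bash
cat >> h.py <<'E'
from scipy.spatial.transform import Rotation as Ro
def mat(R):
    R=np.array(R); return R if R.ndim==2 else Ro.from_quat(R).as_matrix()
def ray(uv,K,R): return mat(R)@np.linalg.solve(K,[uv[0],uv[1],1.])
def plane(uv,z,K,x,R):
    r=ray(uv,K,R); return x+r*(z-x[2])/r[2]
def tri(u1,c1,u2,c2):
    r1=ray(u1,c1[0],c1[2]); r2=ray(u2,c2[0],c2[2])
    r1/=np.linalg.norm(r1); r2/=np.linalg.norm(r2)
    t=np.linalg.lstsq(np.c_[r1,-r2],c2[1]-c1[1],rcond=None)[0]
    a=c1[1]+t[0]*r1;b=c2[1]+t[1]*r2
    return (a+b)/2,np.linalg.norm(a-b)
HUE={'red':[(0,8),(172,180)],'yellow':[(18,34)],'green':[(45,80)],'blue':[(105,128)],'purple':[(129,155)]}
def cmask(p,c,smin=90,vmin=50):
    h,s,v=cv2.split(cv2.cvtColor(p,cv2.COLOR_RGB2HSV))
    if c=='white': return ((s<50)&(v>150)).astype(np.uint8)
    m=np.zeros(h.shape,bool)
    for a,b in HUE[c]: m|=(h>=a)&(h<=b)
    return (m&(s>smin)&(v>vmin)).astype(np.uint8)
def blobs(m,amin=20):
    n,l,st,ce=cv2.connectedComponentsWithStats(m)
    return [(np.round(ce[i],1),int(st[i,4]),st[i,:4].tolist()) for i in range(1,n) if st[i,4]>=amin]
E
python3 - <<'E'
from h import *
for n,roi in(("top0",(160,140,450,270)),("scene0",(200,90,520,390))):
    f=np.load(n+".npz")
    for c in list(HUE)+['white']:
        m=cmask(f['p'],c); k=np.zeros_like(m); a,b,e,g=roi; k[b:g,a:e]=1
        print(n,c,[(b[0].tolist(),b[1],b[2][2:],np.round(plane(b[0],28,f['K'],f['x'],f['R'])).tolist()) for b in blobs(m*k,12)])
E
```

```text
top0 red [([332.5, 178.6], 359, [22, 22], [628.0, -96.0, 28.0]), ([207.7, 191.1], 157, [15, 14], [589.0, 330.0, 28.0]), ([209.2, 204.6], 14, [5, 4], [543.0, 324.0, 28.0])]
top0 yellow [([335.4, 201.6], 377, [22, 22], [549.0, -105.0, 28.0]), ([229.8, 240.0], 162, [15, 14], [423.0, 253.0, 28.0])]
top0 green [([355.7, 176.0], 306, [21, 21], [636.0, -175.0, 28.0]), ([405.8, 232.3], 145, [14, 14], [444.0, -340.0, 28.0])]
top0 blue [([309.5, 181.4], 357, [22, 22], [619.0, -18.0, 28.0]), ([255.2, 242.4], 156, [14, 14], [414.0, 167.0, 28.0])]
top0 purple [([312.1, 204.5], 315, [21, 22], [540.0, -26.0, 28.0])]
top0 white [([239.2, 144.7], 205, [21, 12], [748.0, 223.0, 28.0]), ([335.1, 140.7], 22, [11, 3], [758.0, -106.0, 28.0]), ([220.2, 192.1], 446, [72, 42], [585.0, 287.0, 28.0]), ([249.4, 187.0], 22, [4, 8], [602.0, 187.0, 28.0]), ([358.5, 198.7], 127, [20, 21], [558.0, -183.0, 28.0]), ([250.9, 197.4], 22, [4, 8], [566.0, 182.0, 28.0]), ([358.4, 198.9], 96, [11, 11], [558.0, -183.0, 28.0]), ([299.7, 237.5], 159, [14, 14], [429.0, 17.0, 28.0])]
scene0 red [([462.1, 135.0], 15, [5, 15], [22.
[... 970 characters left out ...]
, 166.9], 2727, [67, 115], [5.0, 10.0, 28.0]), ([504.0, 100.5], 12, [1, 12], [-191.0, -197.0, 28.0]), ([297.7, 186.6], 76, [23, 18], [561.0, -175.0, 28.0]), ([297.6, 188.2], 90, [12, 10], [563.0, -170.0, 28.0]), ([232.7, 220.2], 599, [27, 29], [765.0, -150.0, 28.0]), ([372.4, 224.1], 232, [16, 18], [431.0, 22.0, 28.0]), ([239.3, 244.8], 58, [21, 11], [776.0, -73.0, 28.0]), ([341.4, 295.2], 109, [21, 18], [601.0, 163.0, 28.0]), ([353.2, 295.3], 22, [5, 11], [575.0, 176.0, 28.0]), ([292.8, 343.7], 881, [31, 36], [757.0, 218.0, 28.0]), ([386.8, 333.7], 14, [6, 4], [550.0, 292.0, 28.0]), ([384.0, 354.6], 244, [32, 25], [581.0, 331.0, 28.0]), ([392.1, 367.2], 152, [46, 30], [579.0, 363.0, 28.0])]
```

```bash
cat >> h.py <<'E'
def go(x,y,z,yaw=None,chk=True):
    """shares for moving TCP to x,y,z with tool-down yaw (deg, tool x heading)"""
    s=telemetry.get_state(); R=mat(s['orientation']); p=np.array(s['tool_pos'])
    d=R.T@(np.array([x,y,z])-p)/500
    t=np.zeros(3)
    if yaw is not None:
        T=Ro.from_euler('z',yaw,degrees=True).as_matrix()@np.diag([1.,-1,-1])
        t=np.degrees(Ro.from_matrix(R.T@T).as_rotvec())/30
    print('go',(x,y,z,yaw),'tr',np.round(d,4).tolist(),'turn',np.round(t,3).tolist())
def st():
    s=telemetry.get_state(); R=mat(s['orientation'])
    print('t',round(float(s['t']),2),'pos',np.round(s['tool_pos'],1),'yaw',round(float(np.degrees(np.arctan2(R[1,0],R[0,0]))),2),'tilt',np.round(R[:2,2],4),'F',np.round(s['contact_force'],1),'w',round(float(s['gripper_width']),1),'gf',round(float(s['grip_force']),1),'j',np.round(s['joint_positions'],2))
E
python3 - <<'E'
from h import *
st(); s=telemetry.get_state(); R=mat(s['orientation'])
m=vision.camera_model('wrist'); print(R.T@(np.array(m['xyz'])-s['tool_pos']), R.T@mat(m['rotation']), m['camera_matrix'])
go(520,-60,350,0); go(480,120,420,0)
E
```

```text
t 0.1 pos [ 148.9 -606.5  213.9] yaw 13.8 tilt [-0.0003  0.0012] F [ 1.1 -0.   0. ] w 92.0 gf 0.0 j [-1.33  0.35  1.63 -0.    1.16 -0.  ]
[  67.34695343   -0.24653841 -170.8314025 ] [[ 2.06337542e-04 -9.71009093e-01 -2.39042461e-01]
 [ 9.99999979e-01  1.96414404e-04  6.53330164e-05]
 [-1.64875704e-05 -2.39042470e-01  9.71009113e-01]] [[292.0555333    0.         318.74304974]
 [  0.         292.0555333  195.31776781]
 [  0.           0.           1.        ]]
go (520, -60, 350, 0) tr [0.9814, -0.8849, -0.271] turn [-0.002, 0.0, 0.46]
go (480, 120, 420, 0) tr [0.9895, -1.2538, -0.4106] turn [-0.002, 0.0, 0.46]
```

Emit:
{"name": "move_arm", "arguments": {
  "targets": [
    {"translation":[0.98,-0.88,-0.27],"turn":[0,0,0.46]},
    {"translation":[0.98,-0.88,-0.27],"turn":[0,0,0.46]},
    {"translation":[0.98,-0.88,-0.27],"turn":[0,0,0.46]},
    {"translation":[0.98,-0.88,-0.27],"turn":[0,0,0.46]},
    {"translation":[0.98,-0.88,-0.27],"turn":[0,0,0.46]},
    {"translation":[0.98,-0.88,-0.27],"turn":[0,0,0.46]},
    {"translation":[0.98,-0.88,-0.27],"turn":[0,0,0.46]},
    {"translation":[0.98,-0.88,-0.27],"turn":[0,0,0.46]}
  ],
  "hand": 1,
  "squeeze": 20
}}

```text
t: 0.77
tool_pos: [333.4, -335.2, 281.8]
orientation: [1.0, -0.0, -0.0, -0.0]
contact_force: [0.8, -0.1, -0.1]
gripper_width: 91.8
grip_force: 0.0
```

Run:
```python
from h import *
st(); go(530,60,330,0)
```

```text
t 0.77 pos [ 333.4 -335.2  281.8] yaw -0.03 tilt [-0.0001  0.0002] F [ 0.8 -0.1 -0.1] w 91.8 gf 0.0 j [-0.79  0.05  1.86  0.    1.23  0.78]
go (530, 60, 330, 0) tr [0.3928, -0.7907, -0.0964] turn [-0.0, 0.0, -0.001]
```

Emit:
{"name": "move_arm", "arguments": {
  "targets": [
    {"translation":[0.4,-0.8,-0.1],"turn":[0,0,0]},
    {"translation":[0.4,-0.8,-0.1],"turn":[0,0,0]},
    {"translation":[0.4,-0.8,-0.1],"turn":[0,0,0]},
    {"translation":[0.4,-0.8,-0.1],"turn":[0,0,0]},
    {"translation":[0.4,-0.8,-0.1],"turn":[0,0,0]},
    {"translation":[0.4,-0.8,-0.1],"turn":[0,0,0]},
    {"translation":[0.4,-0.8,-0.1],"turn":[0,0,0]},
    {"translation":[0.4,-0.8,-0.1],"turn":[0,0,0]}
  ]
}}

```text
t: 1.43
tool_pos: [481.4, -38.8, 318.7]
orientation: [1.0, 0.0, -0.0, 0.0]
contact_force: [1.4, -0.7, -0.0]
gripper_width: 91.9
grip_force: 0.0
```

Emit:
{"name": "move_arm", "arguments": {
  "targets": [
    {"translation":[0,-0.26,0],"turn":[0,0,0]},
    {"translation":[0,-0.26,0],"turn":[0,0,0]},
    {"translation":[0,-0.26,0],"turn":[0,0,0]},
    {"translation":[0,-0.26,0],"turn":[0,0,0]},
    {"translation":[0,-0.26,0],"turn":[0,0,0]},
    {"translation":[0,-0.26,0],"turn":[0,0,0]},
    {"translation":[0,-0.26,0],"turn":[0,0,0]},
    {"translation":[0,-0.26,0],"turn":[0,0,0]}
  ]
}}

```text
t: 2.1
tool_pos: [481.2, 87.6, 318.5]
orientation: [1.0, -0.001, -0.0, 0.0]
contact_force: [0.0, -0.2, 0.0]
gripper_width: 91.9
grip_force: 0.0
```

Run:
```python
from h import *
st(); p,d,K,x,R=cap('wrist'); save('w1',p); np.savez('w1',p=p,d=d,K=K,x=x,R=R)
```

```text
t 2.1 pos [481.2  87.6 318.5] yaw -0.12 tilt [-0.0002 -0.0004] F [ 0.  -0.2  0. ] w 91.9 gf 0.0 j [ 0.18  0.05  1.78 -0.    1.31  1.75]
```

View pics/w1.png

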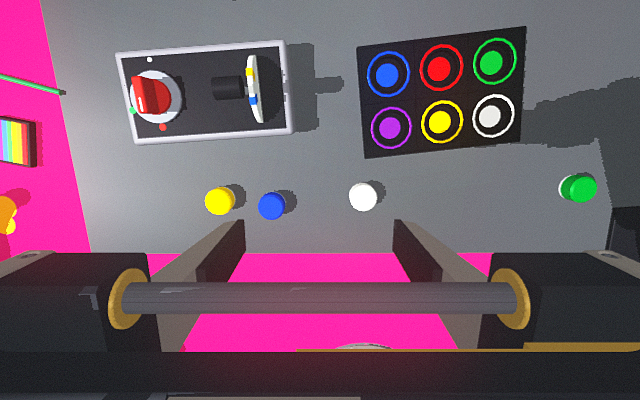

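Emit:
{"name": "move_arm", "arguments": {
  "targets": [
    {"translation":[0,-0.32,0.05],"turn":[0,0,0]},
    {"translation":[0,-0.32,0.05],"turn":[0,0,0]},
    {"translation":[0,-0.32,0.05],"turn":[0,0,0]},
    {"translation":[0,-0.32,0.05],"turn":[0,0,0]},
    {"translation":[0,-0.32,0.05],"turn":[0,0,0]},
    {"translation":[0,-0.32,0.05],"turn":[0,0,0]},
    {"translation":[0,-0.32,0.05],"turn":[0,0,0]},
    {"translation":[0,-0.32,0.05],"turn":[0,0,0]}
  ]
}}

```text
t: 2.82
tool_pos: [481.5, 247.6, 293.8]
orientation: [1.0, -0.001, 0.0, 0.0]
contact_force: [0.3, -0.2, 0.1]
gripper_width: 91.6
grip_force: 0.0
```

Run:
```python
from h import *
st(); p,d,K,x,R=cap('wrist'); np.savez('w2',p=p,d=d,K=K,x=x,R=R)
save('w2',cv2.resize(p[0:260,150:550],(800,520),interpolation=cv2.INTER_CUBIC))
for n in('w1','w2'):
    f=np.load(n+'.npz')
    for c in HUE: print(n,c,[(b[0].tolist(),b[1],b[2]) for b in blobs(cmask(f['p'][:245],c),12)])
```

```text
t 2.82 pos [481.5 247.6 293.8] yaw -0.1 tilt [ 0.0003 -0.0003] F [ 0.3 -0.2  0.1] w 91.6 gf 0.0 j [ 0.47  0.15  1.72 -0.    1.27  2.05]
w1 red [([441.1, 67.0], 521, [419, 43, 45, 48]), ([438.6, 68.5], 463, [427, 56, 24, 25]), ([150.9, 94.8], 1153, [131, 75, 41, 40]), ([27.6, 141.6], 609, [0, 116, 37, 52]), ([162.3, 126.5], 51, [159, 123, 8, 8]), ([243.2, 240.3], 19, [241, 235, 4, 10]), ([235.9, 241.6], 19, [231, 238, 9, 7])]
w1 yellow [([249.8, 72.4], 74, [245, 68, 11, 13]), ([441.9, 121.0], 441, [421, 100, 43, 44]), ([439.3, 121.7], 401, [429, 111, 22, 23]), ([16.2, 142.3], 402, [11, 121, 12, 43]), ([219.3, 200.5], 661, [205, 187, 30, 28]), ([6.6, 215.1], 484, [0, 196, 17, 38])]
w1 green [([494.8, 60.6], 485, [473, 37, 45, 48]), ([490.9, 62.2], 453, [480, 50, 23, 25]), ([30.1, 84.1], 272, [0, 74, 62, 21]), ([132.3, 110.1], 38, [129, 106, 8, 8]), ([9.2, 140.3], 152, [7, 121, 6, 41]), ([578.6, 188.2], 809, [561, 174, 36, 29])]
w1 blue [([388.0, 73.2], 505, [366, 50, 45, 48]), ([386.8, 74.8], 459, [376, 63, 23, 25]), ([252.9, 99.9], 76, [248, 94, 10, 12]), ([271.2, 205.6], 619, [258, 1
[... 560 characters left out ...]
, 46]), ([550.5, 121.8], 442, [539, 110, 24, 24]), ([105.0, 143.4], 443, [100, 121, 12, 45]), ([69.3, 214.9], 1745, [42, 189, 56, 51]), ([315.0, 204.7], 681, [301, 190, 29, 30])]
w2 green [([616.2, 57.5], 515, [594, 32, 46, 51]), ([610.7, 58.9], 504, [599, 46, 25, 27]), ([108.0, 77.9], 436, [63, 64, 92, 29]), ([239.2, 109.2], 50, [236, 105, 8, 9]), ([98.0, 138.4], 129, [96, 121, 5, 43])]
w2 blue [([503.7, 70.5], 559, [480, 46, 48, 50]), ([499.5, 72.3], 505, [488, 60, 24, 26]), ([379.5, 99.5], 66, [374, 96, 11, 8]), ([369.1, 209.9], 686, [355, 196, 30, 29])]
w2 purple [([501.5, 127.1], 442, [479, 105, 46, 46]), ([497.5, 128.0], 421, [486, 117, 24, 23]), ([87.4, 139.4], 231, [85, 118, 9, 44])]
```

View pics/w2.png

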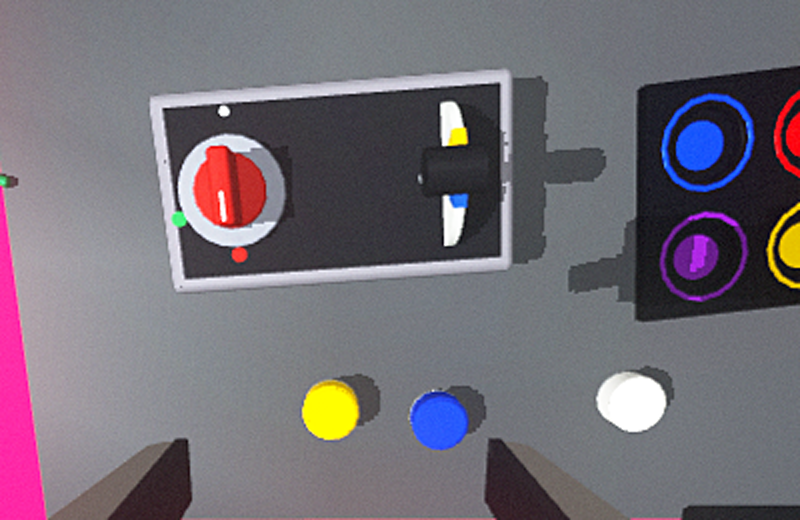

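```bash
cat >> h.py <<'E'
def cloud(d,K,x,R):
    v,u=np.indices(d.shape); P=np.stack([(u-K[0,2])/K[0,0]*d,(v-K[1,2])/K[1,1]*d,d],-1)@mat(R).T+x
    P[d==0]=np.nan; return P
E
python3 - <<'E'
from h import *
A=np.load('w1.npz');B=np.load('w2.npz'); ca=[A[k] for k in('K','x','R')]; cb=[B[k] for k in('K','x','R')]
pts={'reddot':((162.3,126.5),(269.4,126.8)),'greendot':((132.3,110.1),(239.2,109.2)),'grip':((228,88),(377.5,85.3)),
'ymark':((249.8,72.4),(378.8,68.1)),
'Wred':((438.6,68.5),(554.9,65.7)),'Wyel':((439.3,121.7),(550.5,121.8)),'Wgrn':((490.9,62.2),(610.7,58.9)),'Wblu':((386.8,74.8),(499.5,72.3)),'Wpur':((389.5,127.3),(497.5,128.0)),
'Cyel':((219.3,200.5),(315,204.7)),'Cblu':((271.2,205.6),(369.1,209.9))}
for k,(a,b) in pts.items():
    q,e=tri(a,ca,b,cb); print(k,np.round(q,1),round(e,1), 'planes z4', np.round(plane(a,4,*ca)[:2],1),np.round(plane(b,4,*cb)[:2],1))
for F,c in((A,ca),(B,cb)):
    P=cloud(F['d'],*c); Z=P[...,2]; X=P[...,0];Y=P[...,1]
    def rep(n,m):
        q=P[m]; xy=q[:,:2]-q[:,:2].mean(0); w,V=np.linalg.eigh(np.cov(xy.T)); a=V[:,1]
        print(n,len(q),'mean',q.mean(0).round(1),'med z',np.median(q[:,2]).round(1),'zmax',q[:,2].max().round(1),'mid',((q.min(0)+q.max(0))/2).round(1),'rng',(np.ptp(q,axis=0)).round(1),'axis',np.degrees(np.arctan2(a[1],a[0])).round(1),'sd',np.sqrt(w).round(1))
    con=(X>480)&(X<700)&(Y>110)&(Y<420)
    rep('bar',con&(Y>250)&(Z>86)&(Z<110)); rep('disc',con&(Y>250)&(Z>57)&(Z<67)); rep('grip',con&(Y<260)&(Z>118)); rep('box',con&(Z>44)&(Z<54))
    tb=(X>350)&(X<500)&(Z>22)&(Z<40)
    n,l,s_,ce=cv2.connectedComponentsWithStats(tb[:245].astype(np.uint8)); 
    for i in range(1,n):
        if s_[i,4]>200:
            m=np.zeros(tb.shape,bool); m[:245]=l==i; rep('cake %s'%F['p'][m].mean(0).round(),m)
    if F is B:
        m=(con&(Z>44)).astype(np.uint8); print(cv2.minAreaRect((P[con&(Z>44)&(Z<54)][:,:2]).astype(np.float32)))
E
```

```text
reddot [544.4 315.6  52.3] 0.0 planes z4 [544.  340.8] [543.9 323.6]
greendot [567.6 355.4  52.9] 0.2 planes z4 [569.6 385.4] [569.9 368.2]
grip [586.5 187.8 148.4] 0.0 planes z4 [602.6 230.1] [603.7 160.4]
ymark [612.4 175.9  89.1] 1.0 planes z4 [625.4 194.5] [627.5 159.6]
Wred [630.2 -97.2   5.4] 0.1 planes z4 [630.5 -97.7] [630.4 -98.2]
Wyel [ 550.7 -106.3    4.6] 0.0 planes z4 [ 550.7 -106.5] [ 550.7 -106.7]
Wgrn [ 639.2 -176.7    5.1] 0.1 planes z4 [ 639.4 -177.3] [ 639.5 -177.7]
Wblu [621.4 -17.9   4.8] 0.1 planes z4 [621.5 -18.1] [621.5 -18.4]
Wpur [541.8 -26.6   4.7] 0.5 planes z4 [542.1 -26.7] [541.6 -27. ]
Cyel [423.7 253.9  18.3] 0.2 planes z4 [420.1 258.9] [419.6 254.1]
Cblu [414.8 167.7  18.1] 0.1 planes z4 [410.8 170.1] [410.6 165.2]
bar 501 mean [585.  316.7  93.5] med z 94.2 zmax 97.8 mid [585.1 318.1  91.9] rng [46.1 16.5 11.7] axis -175.9 sd [ 4.1 13.2]
disc 794 mean [585.  308.3  61.2] med z 60.7 zmax 66.9 mid [584.9 318.3  61.9] rng [68.2 69.6  9.9] axis 175.1 sd [14.6 17.4]
grip 29317 mean [505.7 139.9 417.2] med z 429.3 zmax 449.1 mid [539.6 157.1 291.4] rng [11
[... 1094 characters left out ...]
  98.6 290.6] axis 94.7 sd [12.9 24.1]
box 14039 mean [592.1 244.   51. ] med z 51.1 zmax 54.0 mid [589.8 250.1  49. ] rng [143.9 244.5   9.9] axis 93.7 sd [40.3 66. ]
cake [254. 254. 254.] 622 mean [430.9  17.6  27.9] med z 28.1 zmax 30.8 mid [430.1  16.4  26.4] rng [43.4 43.8  8.7] axis 58.6 sd [10.9 11.1]
cake [254. 250.   3.] 596 mean [424.6 254.1  28.1] med z 28.3 zmax 31.0 mid [423.6 254.6  26.5] rng [43.4 42.2  8.9] axis 177.7 sd [10.8 11.1]
cake [ 43.  87. 248.] 598 mean [415.9 168.6  28. ] med z 28.2 zmax 30.7 mid [415.1 168.1  26.5] rng [42.7 42.8  8.3] axis -166.0 sd [10.9 11. ]
((589.7591552734375, 249.21932983398438), (130.12261962890625, 240.09266662597656), 3.8283398151397705)
```

Emit:
{"name": "move_arm", "arguments": {
  "targets": [
    {"translation":[0.207,-0.142,0.18],"turn":[0,0,-1]},
    {"translation":[0.207,-0.142,0.18],"turn":[0,0,-1]},
    {"translation":[0.207,-0.142,0.18],"turn":[0,0,-1]},
    {"translation":[0.207,-0.142,0.18],"turn":[0,0,-1]},
    {"translation":[0.207,-0.142,0.18],"turn":[0,0,-1]},
    {"translation":[0.207,-0.142,0.18],"turn":[0,0,-1]},
    {"translation":[0.207,-0.142,0.18],"turn":[0,0,-1]},
    {"translation":[0.207,-0.142,0.18],"turn":[0,0,-1]}
  ]
}}

```text
t: 3.53
tool_pos: [584.7, 319.2, 205.1]
orientation: [0.966, 0.257, 0.001, -0.0]
contact_force: [0.6, -0.4, -0.5]
gripper_width: 91.8
grip_force: 0.0
```

Emit:
{"name": "move_arm", "arguments": {
  "targets": [
    {"translation":[0,0,0],"turn":[0,0,-1]},
    {"translation":[0,0,0],"turn":[0,0,-1]},
    {"translation":[0,0,0],"turn":[0,0,-1]},
    {"translation":[0,0,0],"turn":[0,0,-1]},
    {"translation":[0,0,0],"turn":[0,0,-1]},
    {"translation":[0,0,0],"turn":[0,0,-1]},
    {"translation":[0,0,0],"turn":[0,0,-1]},
    {"translation":[0,0,0],"turn":[0,0,-1]}
  ]
}}

```text
t: 4.2
tool_pos: [584.6, 320.0, 204.2]
orientation: [0.867, 0.499, 0.0, 0.0]
contact_force: [-0.2, 0.3, -0.6]
gripper_width: 91.9
grip_force: 0.0
```

Emit:
{"name": "move_arm", "arguments": {
  "targets": [
    {"translation":[0,0,0],"turn":[0,0,-1]},
    {"translation":[0,0,0],"turn":[0,0,-1]},
    {"translation":[0,0,0],"turn":[0,0,-1]},
    {"translation":[0,0,0],"turn":[0,0,-1]},
    {"translation":[0,0,0],"turn":[0,0,-1]},
    {"translation":[0,0,0],"turn":[0,0,-1]},
    {"translation":[0,0,0],"turn":[0,0,-1]},
    {"translation":[0,0,0],"turn":[0,0,-1]}
  ]
}}

```text
t: 4.87
tool_pos: [584.7, 320.1, 203.6]
orientation: [0.708, 0.706, 0.0, 0.0]
contact_force: [0.1, 0.3, 0.6]
gripper_width: 92.2
grip_force: 0.0
```

Emit:
{"name": "move_arm", "arguments": {
  "targets": [
    {"translation":[0,0,0],"turn":[0,0,-1]},
    {"translation":[0,0,0],"turn":[0,0,-1]},
    {"translation":[0,0,0],"turn":[0,0,-1]},
    {"translation":[0,0,0],"turn":[0,0,-1]},
    {"translation":[0,0,0],"turn":[0,0,-1]},
    {"translation":[0,0,0],"turn":[0,0,-1]},
    {"translation":[0,0,0],"turn":[0,0,-1]},
    {"translation":[0,0,0],"turn":[0,0,-1]}
  ]
}}

```text
t: 5.53
tool_pos: [584.7, 320.1, 203.6]
orientation: [0.502, 0.865, 0.0, -0.0]
contact_force: [0.2, -0.9, 0.3]
gripper_width: 91.9
grip_force: 0.0
```

Emit:
{"name": "move_arm", "arguments": {
  "targets": [
    {"translation":[0,0,0],"turn":[0,0,-1]},
    {"translation":[0,0,0],"turn":[0,0,-1]},
    {"translation":[0,0,0],"turn":[0,0,-1]},
    {"translation":[0,0,0],"turn":[0,0,-1]},
    {"translation":[0,0,0],"turn":[0,0,-1]},
    {"translation":[0,0,0],"turn":[0,0,-1]},
    {"translation":[0,0,0],"turn":[0,0,-1]},
    {"translation":[0,0,0],"turn":[0,0,-1]}
  ]
}}

```text
t: 6.2
tool_pos: [584.7, 320.1, 203.6]
orientation: [0.261, 0.965, 0.0, -0.0]
contact_force: [-0.5, -0.3, -0.6]
gripper_width: 91.6
grip_force: 0.0
```

Emit:
{"name": "move_arm", "arguments": {
  "targets": [
    {"translation":[0,0,0],"turn":[0,0,-1]},
    {"translation":[0,0,0],"turn":[0,0,-1]},
    {"translation":[0,0,0],"turn":[0,0,-1]},
    {"translation":[0,0,0],"turn":[0,0,-1]},
    {"translation":[0,0,0],"turn":[0,0,-1]},
    {"translation":[0,0,0],"turn":[0,0,-1]},
    {"translation":[0,0,0],"turn":[0,0,-1]},
    {"translation":[0,0,0],"turn":[0,0,-1]}
  ]
}}

```text
t: 6.87
tool_pos: [584.7, 320.1, 203.6]
orientation: [0.002, 1.0, 0.0, -0.0]
contact_force: [1.2, -0.3, -1.0]
gripper_width: 91.9
grip_force: 0.0
```

Run:
```python
from h import *
st(); go(585,318.6,120,183.9)
p,d,K,x,R=cap('wrist'); np.savez('w3',p=p,d=d,K=K,x=x,R=R)
P=cloud(d,K,x,R); X,Y,Z=P[...,0],P[...,1],P[...,2]
m=(X>540)&(X<630)&(Y>280)&(Y<350)&(Z>86)&(Z<100); q=P[m]; 
print(m.sum(), cv2.minAreaRect(q[:,:2].astype(np.float32)) if m.any() else '', q.mean(0))
```

```text
t 6.87 pos [584.7 320.1 203.6] yaw 179.79 tilt [-0.      0.0001] F [ 1.2 -0.3 -1. ] w 91.9 gf 0.0 j [ 0.5   0.43  1.55  0.    1.17 -1.07]
go (585, 318.6, 120, 183.9) tr [-0.0007, -0.0031, 0.1672] turn [0.0, -0.0, -0.137]
629 ((585.093505859375, 318.4124755859375), (46.04573440551758, 13.993221282958984), 4.0388569831848145) [583.60778341 318.40100521  94.34506072]
```

Emit:
{"name": "move_arm", "arguments": {
  "targets": [
    {"translation":[0,-0.003,0.06],"turn":[0,0,-0.14]},
    {"translation":[0,-0.003,0.12],"turn":[0,0,-0.14]},
    {"translation":[0,-0.003,0.17],"turn":[0,0,-0.14]},
    {"translation":[0,-0.003,0.21],"turn":[0,0,-0.14]},
    {"translation":[0,-0.003,0.24],"turn":[0,0,-0.14]},
    {"translation":[0,-0.003,0.26],"turn":[0,0,-0.14]},
    {"translation":[0,-0.003,0.267],"turn":[0,0,-0.14]},
    {"translation":[0,-0.003,0.267],"turn":[0,0,-0.14]}
  ]
}}

```text
t: 7.58
tool_pos: [584.4, 318.5, 69.5]
orientation: [-0.036, 0.999, -0.0, -0.0]
contact_force: [-0.0, -0.1, 0.0]
gripper_width: 91.8
grip_force: 0.0
```

Emit:
{"name": "move_arm", "arguments": {
  "targets": [
    {"translation":[0,0,0],"turn":[0,0,0]},
    {"translation":[0,0,0],"turn":[0,0,0]},
    {"translation":[0,0,0],"turn":[0,0,0]},
    {"translation":[0,0,0],"turn":[0,0,0]},
    {"translation":[0,0,0],"turn":[0,0,0]},
    {"translation":[0,0,0],"turn":[0,0,0]},
    {"translation":[0,0,0],"turn":[0,0,0]},
    {"translation":[0,0,0],"turn":[0,0,0]}
  ],
  "hand": 0,
  "squeeze": 30
}}

```text
t: 8.25
tool_pos: [584.7, 318.6, 70.1]
orientation: [-0.037, 0.999, 0.0, 0.0]
contact_force: [-0.1, -0.5, 0.2]
gripper_width: 40.6
grip_force: 0.0
```

Emit:
{"name": "move_arm", "arguments": {
  "targets": [
    {"translation":[0,0,0],"turn":[0,0,0]},
    {"translation":[0,0,0],"turn":[0,0,0]},
    {"translation":[0,0,0],"turn":[0,0,0]},
    {"translation":[0,0,0],"turn":[0,0,0]},
    {"translation":[0,0,0],"turn":[0,0,0]},
    {"translation":[0,0,0],"turn":[0,0,0]},
    {"translation":[0,0,0],"turn":[0,0,0]},
    {"translation":[0,0,0],"turn":[0,0,0]}
  ]
}}

```text
t: 8.92
tool_pos: [584.7, 318.4, 70.1]
orientation: [-0.037, 0.999, -0.0, -0.0]
contact_force: [-0.1, -2.5, 1.3]
gripper_width: 13.8
grip_force: 30.0
```

Emit:
{"name": "move_arm", "arguments": {
  "targets": [
    {"translation":[0,0,0],"turn":[0,0,0.125]},
    {"translation":[0,0,0],"turn":[0,0,0.25]},
    {"translation":[0,0,0],"turn":[0,0,0.375]},
    {"translation":[0,0,0],"turn":[0,0,0.5]},
    {"translation":[0,0,0],"turn":[0,0,0.625]},
    {"translation":[0,0,0],"turn":[0,0,0.75]},
    {"translation":[0,0,0],"turn":[0,0,0.875]},
    {"translation":[0,0,0],"turn":[0,0,1]}
  ]
}}

```text
t: 9.58
tool_pos: [584.7, 318.4, 70.1]
orientation: [0.225, 0.974, -0.0, 0.0]
contact_force: [0.3, -1.2, 0.6]
gripper_width: 13.5
grip_force: 30.0
```

Emit:
{"name": "move_arm", "arguments": {
  "targets": [
    {"translation":[0,0,0],"turn":[0,0,0.125]},
    {"translation":[0,0,0],"turn":[0,0,0.25]},
    {"translation":[0,0,0],"turn":[0,0,0.375]},
    {"translation":[0,0,0],"turn":[0,0,0.5]},
    {"translation":[0,0,0],"turn":[0,0,0.625]},
    {"translation":[0,0,0],"turn":[0,0,0.75]},
    {"translation":[0,0,0],"turn":[0,0,0.875]},
    {"translation":[0,0,0],"turn":[0,0,1]}
  ]
}}

```text
t: 10.25
tool_pos: [584.7, 318.4, 70.0]
orientation: [0.469, 0.883, -0.0, 0.0]
contact_force: [0.0, -2.0, -0.1]
gripper_width: 13.7
grip_force: 30.0
```

Emit:
{"name": "move_arm", "arguments": {
  "targets": [
    {"translation":[0,0,0],"turn":[0,0,0.1]},
    {"translation":[0,0,0],"turn":[0,0,0.2]},
    {"translation":[0,0,0],"turn":[0,0,0.25]},
    {"translation":[0,0,0],"turn":[0,0,0.25]},
    {"translation":[0,0,0],"turn":[0,0,0.25]},
    {"translation":[0,0,0],"turn":[0,0,0.25]},
    {"translation":[0,0,0],"turn":[0,0,0.25]},
    {"translation":[0,0,0],"turn":[0,0,0.25]}
  ]
}}

```text
t: 10.92
tool_pos: [584.7, 318.5, 70.0]
orientation: [0.525, 0.851, -0.0, 0.0]
contact_force: [-0.1, -2.8, -0.0]
gripper_width: 13.6
grip_force: 30.0
```

Emit:
{"name": "move_arm", "arguments": {
  "targets": [
    {"translation":[0,0,0],"turn":[0,0,0]},
    {"translation":[0,0,0],"turn":[0,0,0]},
    {"translation":[0,0,0],"turn":[0,0,0]},
    {"translation":[0,0,0],"turn":[0,0,0]},
    {"translation":[0,0,0],"turn":[0,0,0]},
    {"translation":[0,0,0],"turn":[0,0,0]},
    {"translation":[0,0,0],"turn":[0,0,0]},
    {"translation":[0,0,0],"turn":[0,0,0]}
  ],
  "hand": 1
}}

```text
t: 11.58
tool_pos: [584.7, 318.7, 70.1]
orientation: [0.525, 0.851, 0.0, -0.0]
contact_force: [-0.3, -0.3, -0.2]
gripper_width: 64.8
grip_force: 0.0
```

Emit:
{"name": "move_arm", "arguments": {
  "targets": [
    {"translation":[0,0,-0.06],"turn":[0,0,0]},
    {"translation":[0,0,-0.12],"turn":[0,0,0]},
    {"translation":[0,0,-0.18],"turn":[0,0,0]},
    {"translation":[0,0,-0.24],"turn":[0,0,0]},
    {"translation":[0,0,-0.28],"turn":[0,0,0]},
    {"translation":[0,0,-0.3],"turn":[0,0,0]},
    {"translation":[0,0,-0.3],"turn":[0,0,0]},
    {"translation":[0,0,-0.3],"turn":[0,0,0]}
  ]
}}

```text
t: 12.25
tool_pos: [584.5, 318.5, 219.5]
orientation: [0.525, 0.851, -0.0, -0.0]
contact_force: [0.1, -0.1, -0.5]
gripper_width: 92.2
grip_force: 0.0
```

Run:
```python
from h import *
st(); 
p,d,K,x,R=cap('wrist'); np.savez('w4',p=p,d=d,K=K,x=x,R=R); save('w4',p)
P=cloud(d,K,x,R); X,Y,Z=P[...,0],P[...,1],P[...,2]
m=(X>540)&(X<630)&(Y>280)&(Y<350)&(Z>86)&(Z<100); q=P[m]; 
print(m.sum(), cv2.minAreaRect(q[:,:2].astype(np.float32)) if m.any() else '')
go(590,189,240,183.8)
```

```text
t 12.25 pos [584.5 318.5 219.5] yaw 116.7 tilt [-0.0002 -0.0001] F [ 0.1 -0.1 -0.5] w 92.2 gf 0.0 j [0.5  0.41 1.53 0.   1.2  0.03]
572 ((584.5169677734375, 319.0746154785156), (13.752280235290527, 44.92884826660156), 26.583709716796875)
go (590, 189, 240, 183.8) tr [-0.2363, -0.1054, -0.0428] turn [-0.003, -0.002, -2.237]
```

View pics/w4.png

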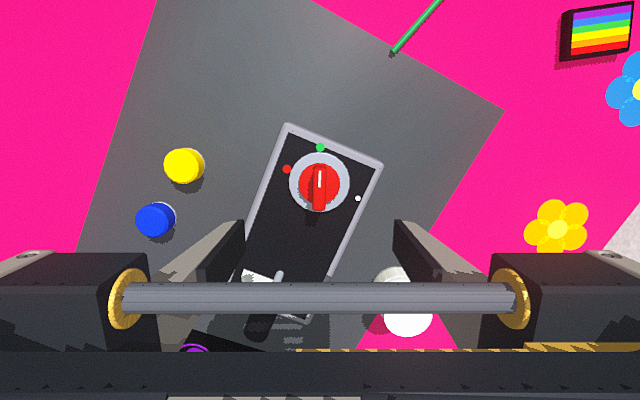

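Emit:
{"name": "move_arm", "arguments": {
  "targets": [
    {"translation":[-0.236,-0.105,-0.04],"turn":[0,0,-1]},
    {"translation":[-0.236,-0.105,-0.04],"turn":[0,0,-1]},
    {"translation":[-0.236,-0.105,-0.04],"turn":[0,0,-1]},
    {"translation":[-0.236,-0.105,-0.04],"turn":[0,0,-1]},
    {"translation":[-0.236,-0.105,-0.04],"turn":[0,0,-1]},
    {"translation":[-0.236,-0.105,-0.04],"turn":[0,0,-1]},
    {"translation":[-0.236,-0.105,-0.04],"turn":[0,0,-1]},
    {"translation":[-0.236,-0.105,-0.04],"turn":[0,0,-1]}
  ]
}}

```text
t: 12.97
tool_pos: [590.2, 189.9, 238.8]
orientation: [0.287, 0.958, -0.0, -0.001]
contact_force: [-0.7, -0.0, 0.1]
gripper_width: 92.2
grip_force: 0.0
```

Emit:
{"name": "move_arm", "arguments": {
  "targets": [
    {"translation":[0,0,0],"turn":[0,0,-1]},
    {"translation":[0,0,0],"turn":[0,0,-1]},
    {"translation":[0,0,0],"turn":[0,0,-1]},
    {"translation":[0,0,0],"turn":[0,0,-1]},
    {"translation":[0,0,0],"turn":[0,0,-1]},
    {"translation":[0,0,0],"turn":[0,0,-1]},
    {"translation":[0,0,0],"turn":[0,0,-1]},
    {"translation":[0,0,0],"turn":[0,0,-1]}
  ]
}}

```text
t: 13.63
tool_pos: [590.7, 189.8, 239.9]
orientation: [0.03, 1.0, -0.0, -0.0]
contact_force: [-0.3, 0.3, -0.8]
gripper_width: 92.2
grip_force: 0.0
```

Emit:
{"name": "move_arm", "arguments": {
  "targets": [
    {"translation":[0,0,0],"turn":[0,0,-0.24]},
    {"translation":[0,0,0],"turn":[0,0,-0.24]},
    {"translation":[0,0,0],"turn":[0,0,-0.24]},
    {"translation":[0,0,0],"turn":[0,0,-0.24]},
    {"translation":[0,0,0],"turn":[0,0,-0.24]},
    {"translation":[0,0,0],"turn":[0,0,-0.24]},
    {"translation":[0,0,0],"turn":[0,0,-0.24]},
    {"translation":[0,0,0],"turn":[0,0,-0.24]}
  ]
}}

```text
t: 14.3
tool_pos: [590.8, 189.6, 240.1]
orientation: [-0.034, 0.999, 0.0, 0.0]
contact_force: [0.5, 1.1, 0.1]
gripper_width: 91.9
grip_force: 0.0
```

```bash
cat >> h.py <<'E'
HX=np.array([594.,189.6]); A0=np.radians(3.9); CX=np.array([np.cos(A0),np.sin(A0)]); CY=np.array([-CX[1],CX[0]])
def lever(d,K,x,R,p=None):
    P=cloud(d,K,x,R); q=P[np.isfinite(P[...,2])]; r=q[:,:2]-HX
    cx,cy,cz=r@CX,r@CY,q[:,2]-50
    rad=np.hypot(cx,cz); g=(rad>70)&(rad<125)&(abs(cy)<30)&(cz>60)
    print('grip pts',g.sum(),'x',np.percentile(cx[g],[1,50,99]).round(1),'y',np.percentile(cy[g],[1,50,99]).round(1),'z',np.percentile(cz[g],[1,50,99]).round(1))
    # circle fit of radius 12 (surface facing camera)
    from scipy.optimize import least_squares
    o=g&(abs(cy)<12)
    f=least_squares(lambda c:np.hypot(cx[o]-c[0],cz[o]-c[1])-12,[np.median(cx[o]),np.median(cz[o])-8],loss='soft_l1')
    print('centre',f.x.round(1),'radius',np.hypot(*f.x).round(1),'angle',round(np.arctan2(*f.x)+.65,3))
E
python3 - <<'E'
from h import *
st(); 
for n in('w1','w2'):
    f=np.load(n+'.npz'); lever(f['d'],f['K'],f['x'],f['R'])
p,d,K,x,R=cap('wrist'); np.savez('w5',p=p,d=d,K=K,x=x,R=R); lever(d,K,x,R); save('w5',p)
E
```

```text
t 14.3 pos [590.8 189.6 240.1] yaw -176.15 tilt [0. 0.] F [0.5 1.1 0.1] w 91.9 gf 0.0 j [ 0.31  0.32  1.62  0.    1.2  -1.33]
grip pts 732 x [-18.7  -8.    4.2] y [-15.6  -2.5  14.2] z [ 86.5 105.5 108.7]
centre [-6.9 95.6] radius 95.9 angle 0.578
grip pts 813 x [-18.7  -7.8   4.4] y [-15.1   0.9  14.8] z [ 86.5 105.7 108.8]
centre [-6.9 95.6] radius 95.8 angle 0.578
grip pts 820 x [-18.5  -9.3   3.3] y [-15.4  -1.   13.4] z [ 97.7 106.  108.6]
centre [-6.6 95.6] radius 95.8 angle 0.581
```

Emit:
{"name": "move_arm", "arguments": {
  "targets": [
    {"translation":[0.007,-0.001,0.06],"turn":[0,0,0]},
    {"translation":[0.007,-0.001,0.11],"turn":[0,0,0]},
    {"translation":[0.007,-0.001,0.15],"turn":[0,0,0]},
    {"translation":[0.007,-0.001,0.18],"turn":[0,0,0]},
    {"translation":[0.007,-0.001,0.21],"turn":[0,0,0]},
    {"translation":[0.007,-0.001,0.224],"turn":[0,0,0]},
    {"translation":[0.007,-0.001,0.224],"turn":[0,0,0]},
    {"translation":[0.007,-0.001,0.224],"turn":[0,0,0]}
  ]
}}

```text
t: 15.02
tool_pos: [587.4, 188.9, 128.3]
orientation: [-0.034, 0.999, -0.0, -0.0]
contact_force: [0.1, 0.3, 0.7]
gripper_width: 92.0
grip_force: 0.0
```

Emit:
{"name": "move_arm", "arguments": {
  "targets": [
    {"translation":[0,0,0],"turn":[0,0,0]},
    {"translation":[0,0,0],"turn":[0,0,0]},
    {"translation":[0,0,0],"turn":[0,0,0]},
    {"translation":[0,0,0],"turn":[0,0,0]},
    {"translation":[0,0,0],"turn":[0,0,0]},
    {"translation":[0,0,0],"turn":[0,0,0]},
    {"translation":[0,0,0],"turn":[0,0,0]},
    {"translation":[0,0,0],"turn":[0,0,0]}
  ],
  "hand": 0,
  "squeeze": 12
}}

```text
t: 15.68
tool_pos: [587.3, 188.9, 128.1]
orientation: [-0.034, 0.999, -0.0, 0.0]
contact_force: [0.4, -0.1, 0.1]
gripper_width: 40.6
grip_force: 0.0
```

Emit:
{"name": "move_arm", "arguments": {
  "targets": [
    {"translation":[0,0,0],"turn":[0,0,0]},
    {"translation":[0,0,0],"turn":[0,0,0]},
    {"translation":[0,0,0],"turn":[0,0,0]},
    {"translation":[0,0,0],"turn":[0,0,0]},
    {"translation":[0,0,0],"turn":[0,0,0]},
    {"translation":[0,0,0],"turn":[0,0,0]},
    {"translation":[0,0,0],"turn":[0,0,0]},
    {"translation":[0,0,0],"turn":[0,0,0]}
  ]
}}

```text
t: 16.35
tool_pos: [587.3, 188.4, 128.0]
orientation: [-0.034, 0.999, -0.0, -0.0]
contact_force: [1.4, -5.9, 1.3]
gripper_width: 29.9
grip_force: 12.0
```

Emit:
{"name": "move_arm", "arguments": {
  "targets": [
    {"translation":[-0.014,0,-0.0006],"turn":[0,0,0]},
    {"translation":[-0.033,0,0.0004],"turn":[0,0,0]},
    {"translation":[-0.052,0,0.003],"turn":[0,0,0]},
    {"translation":[-0.07,0,0.008],"turn":[0,0,0]},
    {"translation":[-0.08,0,0.012],"turn":[0,0,0]},
    {"translation":[-0.088,0,0.0146],"turn":[0,0,0]},
    {"translation":[-0.088,0,0.0146],"turn":[0,0,0]},
    {"translation":[-0.088,0,0.0146],"turn":[0,0,0]}
  ]
}}

```text
t: 17.02
tool_pos: [631.4, 191.3, 120.4]
orientation: [-0.034, 0.999, -0.0, -0.0]
contact_force: [1.2, -5.1, -0.3]
gripper_width: 29.7
grip_force: 12.0
```

Emit:
{"name": "move_arm", "arguments": {
  "targets": [
    {"translation":[0,0,0],"turn":[0,0,0]},
    {"translation":[0,0,0],"turn":[0,0,0]},
    {"translation":[0,0,0],"turn":[0,0,0]},
    {"translation":[0,0,0],"turn":[0,0,0]},
    {"translation":[0,0,0],"turn":[0,0,0]},
    {"translation":[0,0,0],"turn":[0,0,0]},
    {"translation":[0,0,0],"turn":[0,0,0]},
    {"translation":[0,0,0],"turn":[0,0,0]}
  ],
  "hand": 0.8
}}

```text
t: 17.68
tool_pos: [631.2, 192.0, 120.8]
orientation: [-0.034, 0.999, 0.0, 0.0]
contact_force: [-0.4, 0.3, 0.7]
gripper_width: 73.6
grip_force: 0.0
```

Emit:
{"name": "move_arm", "arguments": {
  "targets": [
    {"translation":[0,0,-0.06],"turn":[0,0,0]},
    {"translation":[0,0,-0.12],"turn":[0,0,0]},
    {"translation":[0,0,-0.18],"turn":[0,0,0]},
    {"translation":[0,0,-0.24],"turn":[0,0,0]},
    {"translation":[0,0,-0.25],"turn":[0,0,0]},
    {"translation":[0,0,-0.25],"turn":[0,0,0]},
    {"translation":[0,0,-0.25],"turn":[0,0,0]},
    {"translation":[0,0,-0.25],"turn":[0,0,0]}
  ]
}}

```text
t: 18.35
tool_pos: [630.3, 191.6, 244.0]
orientation: [-0.034, 0.999, -0.0, -0.001]
contact_force: [1.4, 0.2, -0.3]
gripper_width: 73.5
grip_force: 0.0
```

Run:
```python
from h import *
st(); 
p,d,K,x,R=cap('wrist'); np.savez('w6',p=p,d=d,K=K,x=x,R=R); lever(d,K,x,R)
p,d,K,x,R=cap('scene'); np.savez('s6',p=p,d=d,K=K,x=x,R=R); lever(d,K,x,R); save('s6',cv2.resize(p[190:390,200:460],(780,600),interpolation=cv2.INTER_CUBIC))
go(424.5,254,250,183.8)
```

```text
t 18.35 pos [630.3 191.6 244. ] yaw -176.1 tilt [-0.0024 -0.0007] F [ 1.4  0.2 -0.3] w 73.5 gf 0.0 j [ 0.29  0.38  1.52  0.    1.24 -1.35]
grip pts 817 x [21.8 31.5 44.5] y [-15.8  -0.9  14. ] z [ 68.5  99.5 102.3]
centre [34.5 89.1] radius 95.5 angle 1.02
grip pts 171 x [20.7 34.5 43.8] y [-15.2   2.3  15.6] z [ 80.   97.7 103.3]
centre [31.7 88.6] radius 94.1 angle 0.994
go (424.5, 254, 250, 183.8) tr [0.4023, 0.1525, -0.0112] turn [-0.001, -0.005, 0.003]
```

View pics/s6.png

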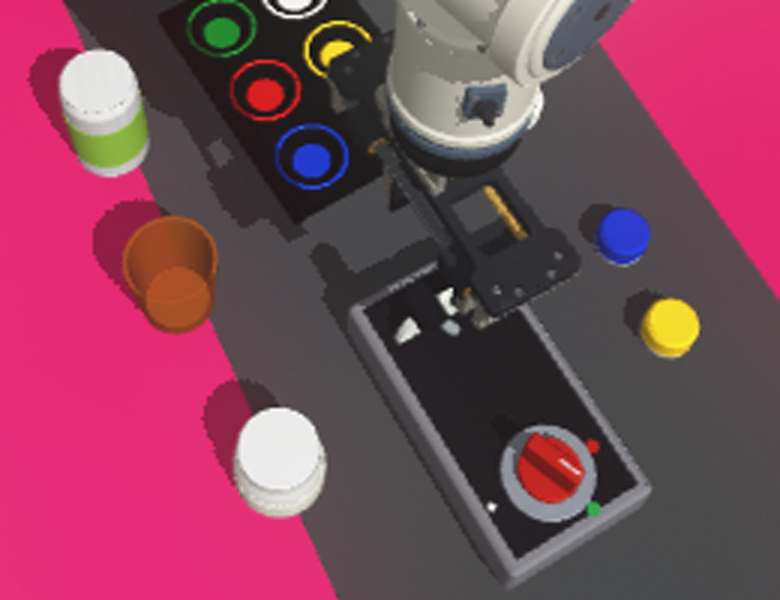

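Run:
```python
from h import *
st(); 
p,d,K,x,R=cap('wrist'); np.savez('w7',p=p,d=d,K=K,x=x,R=R); lever(d,K,x,R)
for n in('s6','scene0'):
    f=np.load(n+'.npz'); lever(f['d'],f['K'],f['x'],f['R'])
P=cloud(d,K,x,R); X,Y,Z=P[...,0],P[...,1],P[...,2]
m=(X>540)&(X<630)&(Y>270)&(Y<360)&(Z>86)&(Z<100); q=P[m]; print(m.sum(), cv2.minAreaRect(q[:,:2].astype(np.float32)) if m.any() else '')
# box check in this view
m=(X>480)&(X<700)&(Y>110)&(Y<420)&(Z>44)&(Z<54); print(cv2.minAreaRect(P[m][:,:2].astype(np.float32)))
for c in('yellow','blue'): print(c,[(b[0],b[1],P[int(b[0][1]),int(b[0][0])].round(1)) for b in blobs(cmask(p,c),15)])
save('w7',cv2.resize(p[60:330,200:560],(800,600),interpolation=cv2.INTER_CUBIC))
```

```text
t 18.45 pos [630.4 191.6 243.9] yaw -176.1 tilt [-0.0027 -0.0008] F [ 0.2  0.3 -0.9] w 73.6 gf 0.0 j [ 0.29  0.38  1.52  0.    1.24 -1.35]
grip pts 822 x [21.9 31.5 44.5] y [-15.8  -0.9  14. ] z [ 68.5  99.5 102.3]
centre [34.5 89. ] radius 95.5 angle 1.02
grip pts 171 x [20.7 34.5 43.8] y [-15.2   2.3  15.6] z [ 80.   97.7 103.3]
centre [31.7 88.6] radius 94.1 angle 0.994
grip pts 171 x [-19.8  -5.9   2.9] y [-14.4   2.6  15.6] z [ 83.6 104.  109.1]
centre [-9.3 94.7] radius 95.1 angle 0.552
591 ((585.3250122070312, 317.82733154296875), (14.313275337219238, 45.601009368896484), 24.386005401611328)
((589.5892333984375, 247.89195251464844), (128.59429931640625, 239.05101013183594), 3.889698028564453)
yellow [(array([380.8,  13.3]), 1025, array([432.3, 250.9,  27.9])), (array([95.3, 96.1]), 638, array([ 548.7, -113.5,    4.2])), (array([81.5, 87.9]), 74, array([ 538.6, -128.9,    6.6])), (array([613.5, 108.3]), 615, array([517.6, 573.3,  13.1])), (array([100.7,  97.5]), 583, array([ 549.5, -105.7,    6. ])), (array([306.1, 166.6]), 95, array([610.1, 176.5,  95.9])), (array([159.2, 298.9]), 982, array([609. , 150.4, 350. ])), (array([478.4, 298.8]), 971, array([603.6, 230.2, 349.9])), (array([489.1, 346.5]), 2019, array([611. , 230.1, 357.7]))]
blue [(array([310.9,   7.4]), 508, array([431.9, 168. ,  28.6])), (array([166.4, 154.9]), 571, array([619.8, -23.3,   4. ])), (array([306.1, 136.1]), 88, array([577.9, 174.5,  93.3])), (array([169.9, 154.9]), 522, array([619.4, -18.4,   5.5]))]
```

View pics/w7.png

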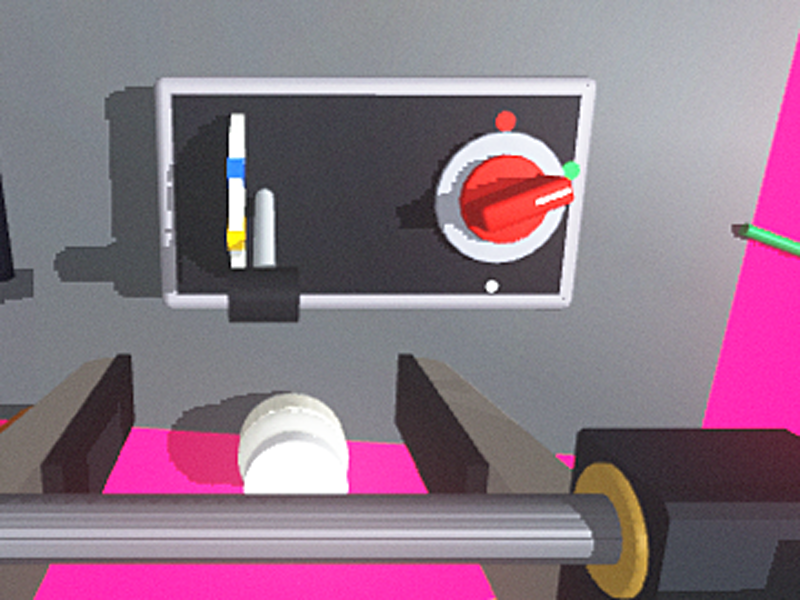

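Emit:
{"name": "move_arm", "arguments": {
  "targets": [
    {"translation":[0.004,0,0.06],"turn":[0,0,0]},
    {"translation":[0.004,0,0.12],"turn":[0,0,0]},
    {"translation":[0.004,0,0.16],"turn":[0,0,0]},
    {"translation":[0.004,0,0.2],"turn":[0,0,0]},
    {"translation":[0.004,0,0.235],"turn":[0,0,0]},
    {"translation":[0.004,0,0.25],"turn":[0,0,0]},
    {"translation":[0.004,0,0.25],"turn":[0,0,0]},
    {"translation":[0.004,0,0.25],"turn":[0,0,0]}
  ]
}}

```text
t: 19.17
tool_pos: [629.1, 191.7, 120.6]
orientation: [-0.034, 0.999, -0.0, -0.0]
contact_force: [0.6, -0.8, 0.7]
gripper_width: 73.7
grip_force: 0.0
```

Emit:
{"name": "move_arm", "arguments": {
  "targets": [
    {"translation":[0,0,0],"turn":[0,0,0]},
    {"translation":[0,0,0],"turn":[0,0,0]},
    {"translation":[0,0,0],"turn":[0,0,0]},
    {"translation":[0,0,0],"turn":[0,0,0]},
    {"translation":[0,0,0],"turn":[0,0,0]},
    {"translation":[0,0,0],"turn":[0,0,0]},
    {"translation":[0,0,0],"turn":[0,0,0]},
    {"translation":[0,0,0],"turn":[0,0,0]}
  ],
  "hand": 0,
  "squeeze": 25
}}

```text
t: 19.83
tool_pos: [629.3, 191.2, 121.0]
orientation: [-0.034, 0.999, -0.0, 0.0]
contact_force: [0.3, -3.8, 2.1]
gripper_width: 29.8
grip_force: 25.0
```

Run:
```python
from h import *
st()
```

```text
t 19.83 pos [629.3 191.2 121. ] yaw -176.1 tilt [ 0.0002 -0.0008] F [ 0.3 -3.8  2.1] w 29.8 gf 25.0 j [ 0.29  0.5   1.64 -0.    1.01 -1.35]
```

Emit:
{"name": "move_arm", "arguments": {
  "targets": [
    {"translation":[-0.003,0,0.001],"turn":[0,0,0]},
    {"translation":[-0.006,0,0.002],"turn":[0,0,0]},
    {"translation":[-0.007,0,0.003],"turn":[0,0,0]},
    {"translation":[-0.007,0,0.003],"turn":[0,0,0]},
    {"translation":[-0.007,0,0.003],"turn":[0,0,0]},
    {"translation":[-0.007,0,0.003],"turn":[0,0,0]},
    {"translation":[-0.007,0,0.003],"turn":[0,0,0]},
    {"translation":[-0.007,0,0.003],"turn":[0,0,0]}
  ]
}}

```text
t: 20.5
tool_pos: [632.8, 191.4, 119.5]
orientation: [-0.034, 0.999, -0.0, -0.0]
contact_force: [-0.2, -4.2, 4.6]
gripper_width: 30.1
grip_force: 25.0
```

Emit:
{"name": "move_arm", "arguments": {
  "targets": [
    {"translation":[0,0,0],"turn":[0,0,0]},
    {"translation":[0,0,0],"turn":[0,0,0]},
    {"translation":[0,0,0],"turn":[0,0,0]},
    {"translation":[0,0,0],"turn":[0,0,0]},
    {"translation":[0,0,0],"turn":[0,0,0]},
    {"translation":[0,0,0],"turn":[0,0,0]},
    {"translation":[0,0,0],"turn":[0,0,0]},
    {"translation":[0,0,0],"turn":[0,0,0]}
  ],
  "hand": 0.8
}}

```text
t: 21.17
tool_pos: [632.7, 192.0, 119.2]
orientation: [-0.034, 0.999, 0.0, 0.0]
contact_force: [-0.2, -0.4, -0.3]
gripper_width: 73.1
grip_force: 0.0
```

Emit:
{"name": "move_arm", "arguments": {
  "targets": [
    {"translation":[0,0,-0.06],"turn":[0,0,0]},
    {"translation":[0,0,-0.12],"turn":[0,0,0]},
    {"translation":[0,0,-0.18],"turn":[0,0,0]},
    {"translation":[0.02,0,-0.24],"turn":[0,0,0]},
    {"translation":[0.06,0,-0.25],"turn":[0,0,0]},
    {"translation":[0.08,0,-0.25],"turn":[0,0,0]},
    {"translation":[0.08,0,-0.25],"turn":[0,0,0]},
    {"translation":[0.08,0,-0.25],"turn":[0,0,0]}
  ]
}}

```text
t: 21.83
tool_pos: [592.2, 189.1, 243.4]
orientation: [-0.034, 0.999, -0.0, -0.001]
contact_force: [0.0, 0.1, -0.4]
gripper_width: 73.6
grip_force: 0.0
```

```bash
cat >> h.py <<'E'
def cakes(d,K,x,R,p):
    """cake tops from depth, colour and centre (xy cloud above 22 mm, off palette/console)"""
    P=cloud(d,K,x,R); X,Y,Z=P[...,0],P[...,1],P[...,2]
    tb=(X>280)&(X<900)&(abs(Y)<500)&(Z>25)&(Z<31)
    n,l,s_,ce=cv2.connectedComponentsWithStats(tb.astype(np.uint8))
    for i in range(1,n):
        if s_[i,4]>150:
            q=P[l==i]; c,r=cv2.minEnclosingCircle(q[:,:2].astype(np.float32))
            if r<30: print('cake',p[l==i].mean(0).round(),'c',np.round(c,1),'r',round(r,1),'mean',q.mean(0).round(1),'uv',ce[i].round())
E
python3 - <<'E'
from h import *
st(); 
p,d,K,x,R=cap('wrist'); np.savez('w8',p=p,d=d,K=K,x=x,R=R); lever(d,K,x,R); cakes(d,K,x,R,p)
p,d,K,x,R=cap('top'); cakes(d,K,x,R,p); p,d,K,x,R=cap('scene'); lever(d,K,x,R)
go(424,254,200,183.8)
E
```

```text
t 21.83 pos [592.2 189.1 243.4] yaw -176.09 tilt [-0.001  -0.0004] F [ 0.   0.1 -0.4] w 73.6 gf 0.0 j [ 0.31  0.32  1.61 -0.    1.21 -1.33]
grip pts 815 x [24.4 33.  47.9] y [-15.4  -0.8  13.9] z [ 66.9  97.7 100.9]
centre [37.7 87.6] radius 95.4 angle 1.057
cake [ 49. 113. 251.] c [415.1 167.1] r 21.9 mean [415.5 167.4  28.2] uv [310.  27.]
cake [254. 254. 254.] c [430.3  14.9] r 22.0 mean [430.6  15.9  28.2] uv [183.  31.]
cake [254. 251.   2.] c [423.8 253.4] r 21.9 mean [424.3 252.9  28.2] uv [381.  41.]
grip pts 170 x [24.2 37.6 47.2] y [-14.2   3.   15.6] z [ 77.4  95.8 102.3]
centre [35.  86.9] radius 93.7 angle 1.033
go (424, 254, 200, 183.8) tr [0.3282, 0.1524, 0.0865] turn [-0.001, -0.003, 0.003]
```

Emit:
{"name": "move_arm", "arguments": {
  "targets": [
    {"translation":[0.3285,0.1525,0.2],"turn":[0,0,0]},
    {"translation":[0.3285,0.1525,0.2],"turn":[0,0,0]},
    {"translation":[0.3285,0.1525,0.2],"turn":[0,0,0]},
    {"translation":[0.3285,0.1525,0.2],"turn":[0,0,0]},
    {"translation":[0.3285,0.1525,0.2],"turn":[0,0,0]},
    {"translation":[0.3285,0.1525,0.2],"turn":[0,0,0]},
    {"translation":[0.3285,0.1525,0.28],"turn":[0,0,0]},
    {"translation":[0.3285,0.1525,0.28],"turn":[0,0,0]}
  ],
  "hand": 0.7
}}

```text
t: 22.65
tool_pos: [421.0, 252.9, 99.6]
orientation: [-0.035, 0.999, -0.002, -0.003]
contact_force: [-1.0, -1.2, -0.5]
gripper_width: 63.8
grip_force: 0.0
```

Run:
```python
from h import *
st(); 
p,d,K,x,R=cap('wrist'); np.savez('w9',p=p,d=d,K=K,x=x,R=R); cakes(d,K,x,R,p)
go(423.8,254,12,183.8)
```

```text
t 22.65 pos [421.  252.9  99.6] yaw -176.04 tilt [-0.006  -0.0037] F [-1.  -1.2 -0.5] w 63.8 gf 0.0 j [ 0.54  0.3   2.01 -0.    0.84 -1.1 ]
cake [ 25.  66. 213.] c [414.5 167.3] r 22.0 mean [413.7 168.2  28.3] uv [220. 188.]
cake [232. 233. 229.] c [429.2  15.5] r 22.4 mean [428.6  17.4  28.2] uv [ 43. 193.]
cake [252. 247.   1.] c [423.5 253.6] r 21.9 mean [422.5 253.4  28.4] uv [319. 205.]
go (423.8, 254, 12, 183.8) tr [-0.0051, 0.0021, 0.1793] turn [-0.006, -0.011, 0.004]
```

Emit:
{"name": "move_arm", "arguments": {
  "targets": [
    {"translation":[0,0,0],"turn":[0,0,0]},
    {"translation":[0,0,0.06],"turn":[0,0,0]},
    {"translation":[0,0,0.1],"turn":[0,0,0]},
    {"translation":[0,0,0.14],"turn":[0,0,0]},
    {"translation":[0,0,0.16],"turn":[0,0,0]},
    {"translation":[0,0,0.175],"turn":[0,0,0]},
    {"translation":[0,0,0.175],"turn":[0,0,0]},
    {"translation":[0,0,0.175],"turn":[0,0,0]}
  ]
}}

```text
t: 23.37
tool_pos: [424.5, 254.4, 17.5]
orientation: [-0.034, 0.999, 0.0, 0.0]
contact_force: [0.1, 0.2, -0.3]
gripper_width: 64.5
grip_force: 0.0
```

Run:
```python
from h import *
st(); go(423.8,254,12,183.8)
```

```text
t 23.37 pos [424.5 254.4  17.5] yaw -176.12 tilt [0.0007 0.0004] F [ 0.1  0.2 -0.3] w 64.5 gf 0.0 j [ 0.54  0.44  2.05  0.    0.64 -1.1 ]
go (423.8, 254, 12, 183.8) tr [0.0014, -0.0008, 0.0111] turn [0.001, 0.001, 0.003]
```

Emit:
{"name": "move_arm", "arguments": {
  "targets": [
    {"translation":[0.001,-0.001,0.011],"turn":[0,0,0]},
    {"translation":[0.001,-0.001,0.011],"turn":[0,0,0]},
    {"translation":[0.001,-0.001,0.011],"turn":[0,0,0]},
    {"translation":[0.001,-0.001,0.011],"turn":[0,0,0]},
    {"translation":[0.001,-0.001,0.011],"turn":[0,0,0]},
    {"translation":[0.001,-0.001,0.011],"turn":[0,0,0]},
    {"translation":[0.001,-0.001,0.011],"turn":[0,0,0]},
    {"translation":[0.001,-0.001,0.011],"turn":[0,0,0]}
  ],
  "hand": 0,
  "squeeze": 25
}}

```text
t: 24.03
tool_pos: [423.5, 253.8, 11.6]
orientation: [-0.034, 0.999, 0.0, 0.0]
contact_force: [-0.5, -0.2, 5.6]
gripper_width: 43.2
grip_force: 25.0
```

Emit:
{"name": "move_arm", "arguments": {
  "targets": [
    {"translation":[0,0,-0.02],"turn":[0,0,0]},
    {"translation":[0,0,-0.05],"turn":[0,0,0]},
    {"translation":[0,0,-0.09],"turn":[0,0,0]},
    {"translation":[0,0,-0.13],"turn":[0,0,0]},
    {"translation":[0,0,-0.17],"turn":[0,0,0]},
    {"translation":[0,0,-0.19],"turn":[0,0,0]},
    {"translation":[0,0,-0.2],"turn":[0,0,0]},
    {"translation":[0,0,-0.2],"turn":[0,0,0]}
  ]
}}

```text
t: 24.7
tool_pos: [423.8, 253.9, 112.2]
orientation: [-0.034, 0.999, 0.0, 0.001]
contact_force: [0.3, 0.1, -0.5]
gripper_width: 42.9
grip_force: 25.0
```

Run:
```python
from h import *
st(); go(550.7,-106.4,80,183.8)
```

```text
t 24.7 pos [423.8 253.9 112.2] yaw -176.1 tilt [0.0016 0.001 ] F [ 0.3  0.1 -0.5] w 42.9 gf 25.0 j [ 0.54  0.28  2.    0.    0.85 -1.1 ]
go (550.7, -106.4, 80, 183.8) tr [-0.2042, -0.7363, 0.0641] turn [0.002, 0.003, 0.003]
```

Emit:
{"name": "move_arm", "arguments": {
  "targets": [
    {"translation":[-0.012,-0.04,0],"turn":[0,0,0]},
    {"translation":[-0.03,-0.1,0],"turn":[0,0,0]},
    {"translation":[-0.05,-0.17,0],"turn":[0,0,0]},
    {"translation":[-0.07,-0.24,0],"turn":[0,0,0]},
    {"translation":[-0.09,-0.31,0],"turn":[0,0,0]},
    {"translation":[-0.105,-0.38,0],"turn":[0,0,0]},
    {"translation":[-0.12,-0.44,0],"turn":[0,0,0]},
    {"translation":[-0.14,-0.5,0],"turn":[0,0,0]}
  ]
}}

```text
t: 25.37
tool_pos: [509.1, 7.2, 109.9]
orientation: [-0.034, 0.999, 0.0, -0.001]
contact_force: [0.4, 0.0, -0.3]
gripper_width: 43.3
grip_force: 25.0
```

Emit:
{"name": "move_arm", "arguments": {
  "targets": [
    {"translation":[-0.02,-0.08,0],"turn":[0,0,0]},
    {"translation":[-0.04,-0.14,0],"turn":[0,0,0]},
    {"translation":[-0.055,-0.2,0.01],"turn":[0,0,0]},
    {"translation":[-0.064,-0.236,0.03],"turn":[0,0,0]},
    {"translation":[-0.064,-0.236,0.05],"turn":[0,0,0]},
    {"translation":[-0.064,-0.236,0.07],"turn":[0,0,0]},
    {"translation":[-0.064,-0.236,0.08],"turn":[0,0,0]},
    {"translation":[-0.064,-0.236,0.08],"turn":[0,0,0]}
  ]
}}

```text
t: 26.03
tool_pos: [548.2, -105.2, 69.2]
orientation: [-0.034, 0.999, 0.001, -0.002]
contact_force: [0.1, 0.2, -0.1]
gripper_width: 43.2
grip_force: 25.0
```

```bash
cat >> h.py <<'E'
def wells(p,K,x,R,z=14):
    for c in HUE:
        cs,_=cv2.findContours(cmask(p[:250],c),cv2.RETR_EXTERNAL,cv2.CHAIN_APPROX_NONE)
        for k in cs:
            if len(k)>40:
                q=np.array([plane(u[0]+0.,z,K,x,R)[:2] for u in k],np.float32); (cx,cy),r=cv2.minEnclosingCircle(q)
                if 28<r<34: print('ring',c,round(cx,1),round(cy,1),'r',round(r,1))
E
python3 - <<'E'
from h import *
st(); 
p,d,K,x,R=cap('wrist'); np.savez('w10',p=p,d=d,K=K,x=x,R=R); wells(p,K,x,R); save('w10',p)
for n in('w1','w2'):
    f=np.load(n+'.npz'); wells(f['p'],f['K'],f['x'],f['R'])
go(550.7,-106.4,17,183.8)
E
```

```text
t 26.03 pos [ 548.2 -105.2   69.2] yaw -176.05 tilt [-0.0038  0.0009] F [ 0.1  0.2 -0.1] w 43.2 gf 25.0 j [-0.19  0.43  1.89  0.    0.82 -1.83]
ring green 473.3 -311.5 r 30.6
ring purple 541.4 -25.8 r 33.4
ring red 630.2 -97.5 r 34.0
ring yellow 397.7 624.0 r 33.7
ring yellow 519.8 575.9 r 33.5
ring yellow 550.7 -106.3 r 33.7
ring green 443.1 -345.0 r 30.8
ring green 521.4 583.6 r 32.8
ring green 639.1 -177.0 r 33.6
ring blue 621.2 -17.7 r 33.8
ring purple 524.6 597.2 r 32.7
ring purple 541.9 -26.7 r 33.6
ring red 592.5 327.6 r 29.7
ring red 630.2 -97.8 r 33.7
ring yellow 519.8 575.5 r 33.4
ring yellow 550.5 -106.7 r 33.6
ring green 521.4 583.7 r 32.7
ring green 638.9 -177.4 r 33.5
ring blue 621.4 -18.2 r 33.7
ring purple 524.4 596.8 r 33.6
ring purple 541.8 -26.9 r 33.5
go (550.7, -106.4, 17, 183.8) tr [-0.0037, -0.0026, 0.1063] turn [0.002, -0.005, 0.005]
```

View pics/w10.png

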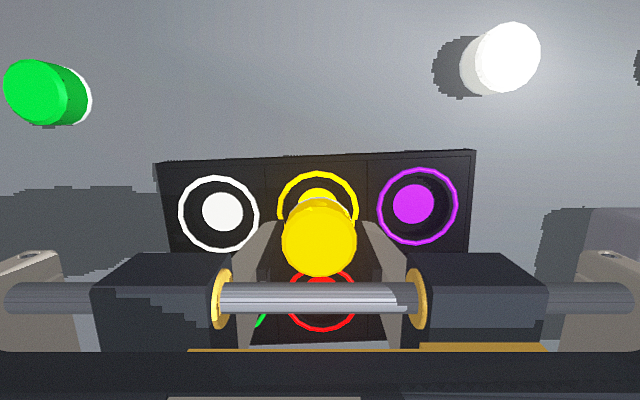

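Emit:
{"name": "move_arm", "arguments": {
  "targets": [
    {"translation":[0,0,0.02],"turn":[0,0,0]},
    {"translation":[0,0,0.04],"turn":[0,0,0]},
    {"translation":[0,0,0.06],"turn":[0,0,0]},
    {"translation":[0,0,0.074],"turn":[0,0,0]},
    {"translation":[0,0,0.074],"turn":[0,0,0]},
    {"translation":[0,0,0.074],"turn":[0,0,0]},
    {"translation":[0,0,0.074],"turn":[0,0,0]},
    {"translation":[0,0,0.074],"turn":[0,0,0]}
  ]
}}

```text
t: 26.75
tool_pos: [550.4, -106.7, 34.6]
orientation: [-0.034, 0.999, -0.0, 0.0]
contact_force: [-0.4, -0.5, -0.5]
gripper_width: 43.0
grip_force: 25.0
```

Run:
```python
from h import *
st(); go(550.7,-106.4,17,183.8)
```

```text
t 26.75 pos [ 550.4 -106.7   34.6] yaw -176.11 tilt [ 0.0007 -0.0001] F [-0.4 -0.5 -0.5] w 43.0 gf 25.0 j [-0.19  0.49  1.9   0.    0.75 -1.83]
go (550.7, -106.4, 17, 183.8) tr [-0.0006, 0.0005, 0.0353] turn [-0.0, 0.001, 0.003]
```

Emit:
{"name": "move_arm", "arguments": {
  "targets": [
    {"translation":[-0.0005,0.0005,0.008],"turn":[0,0,0]},
    {"translation":[-0.0005,0.0005,0.016],"turn":[0,0,0]},
    {"translation":[-0.0005,0.0005,0.022],"turn":[0,0,0]},
    {"translation":[-0.0005,0.0005,0.028],"turn":[0,0,0]},
    {"translation":[-0.0005,0.0005,0.033],"turn":[0,0,0]},
    {"translation":[-0.0005,0.0005,0.036],"turn":[0,0,0]},
    {"translation":[-0.0005,0.0005,0.036],"turn":[0,0,0]},
    {"translation":[-0.0005,0.0005,0.036],"turn":[0,0,0]}
  ]
}}

```text
t: 27.42
tool_pos: [550.2, -106.3, 16.2]
orientation: [-0.034, 0.999, 0.0, -0.0]
contact_force: [-0.7, 0.1, -0.6]
gripper_width: 42.9
grip_force: 25.0
```

Emit:
{"name": "move_arm", "arguments": {
  "targets": [
    {"translation":[0,0,0],"turn":[0,0,0]},
    {"translation":[0,0,0],"turn":[0,0,0]},
    {"translation":[0,0,0],"turn":[0,0,0]},
    {"translation":[0,0,0],"turn":[0,0,0]},
    {"translation":[0,0,0],"turn":[0,0,0]},
    {"translation":[0,0,0],"turn":[0,0,0]},
    {"translation":[0,0,0],"turn":[0,0,0]},
    {"translation":[0,0,0],"turn":[0,0,0]}
  ],
  "hand": 0.65
}}

```text
t: 28.08
tool_pos: [550.3, -106.3, 16.3]
orientation: [-0.034, 0.999, -0.0, 0.0]
contact_force: [0.1, -0.5, -0.2]
gripper_width: 59.5
grip_force: 0.0
```

Emit:
{"name": "move_arm", "arguments": {
  "targets": [
    {"translation":[0,0,-0.02],"turn":[0,0,0]},
    {"translation":[0,0,-0.06],"turn":[0,0,0]},
    {"translation":[0,0,-0.12],"turn":[0,0,0]},
    {"translation":[0,0,-0.18],"turn":[0,0,0]},
    {"translation":[0,0,-0.25],"turn":[0,0,0]},
    {"translation":[0,0,-0.25],"turn":[0,0,0]},
    {"translation":[0,0,-0.25],"turn":[0,0,0]},
    {"translation":[0,0,-0.25],"turn":[0,0,0]}
  ]
}}

```text
t: 28.75
tool_pos: [550.0, -106.3, 141.5]
orientation: [-0.034, 0.999, -0.0, 0.0]
contact_force: [-0.8, -0.5, 0.6]
gripper_width: 59.4
grip_force: 0.0
```

```bash
cat >> h.py <<'E'
def full(d,K,x,R,p):
    """everything 15-40 mm high of cake size"""
    P=cloud(d,K,x,R); X,Y,Z=P[...,0],P[...,1],P[...,2]
    tb=(X>280)&(X<720)&(Y>-420)&(Y<400)&(Z>20)&(Z<42)&~((X>500)&(Y>110))
    n,l,s_,ce=cv2.connectedComponentsWithStats(tb.astype(np.uint8))
    for i in range(1,n):
        if s_[i,4]>60:
            q=P[l==i]; t=q[q[:,2]>np.percentile(q[:,2],40)]; c,r=cv2.minEnclosingCircle(t[:,:2].astype(np.float32))
            if r<40: print('obj',p[l==i].mean(0).round(),'c',np.round(c,1),'r',round(r,1),'ztop',np.median(t[:,2]).round(1),'n',s_[i,4])
E
python3 - <<'E'
from h import *
st(); 
for n in('wrist','top','scene'):
    p,d,K,x,R=cap(n); print(n); full(d,K,x,R,p)
    if n=='wrist': save('w11',p); np.savez('w11',p=p,d=d,K=K,x=x,R=R)
go(415.1,167.8,100,183.8)
E
```

```text
t 28.75 pos [ 550.  -106.3  141.5] yaw -176.11 tilt [ 0.0003 -0.    ] F [-0.8 -0.5  0.6] w 59.4 gf 0.0 j [-0.19  0.34  1.84  0.    0.96 -1.83]
wrist
obj [ 66. 131. 236.] c [414.8 165.6] r 20.4 ztop 28.7 n 1771
obj [252. 252. 251.] c [430.   13.7] r 20.7 ztop 28.8 n 2004
obj [ 14. 221.  70.] c [ 473.8 -306.3] r 21.1 ztop 28.7 n 1948
obj [254. 252.   1.] c [ 550.2 -106.1] r 20.2 ztop 32.9 n 1509
top
obj [ 68. 162.  84.] c [ 473.  -306.5] r 21.1 ztop 29.3 n 128
obj [ 60.  91. 216.] c [412.8 168. ] r 20.7 ztop 28.9 n 131
scene
obj [243. 222.  47.] c [ 548.6 -104.1] r 21.1 ztop 32.4 n 188
obj [241. 240. 236.] c [427.7  16.5] r 21.1 ztop 28.5 n 187
obj [ 49.  63. 206.] c [413.3 168. ] r 21.6 ztop 28.4 n 225
go (415.1, 167.8, 100, 183.8) tr [0.2303, 0.5648, 0.0809] turn [0.001, -0.004, 0.003]
```

Emit:
{"name": "move_arm", "arguments": {
  "targets": [
    {"translation":[0.23,0.565,0.02],"turn":[0,0,0]},
    {"translation":[0.23,0.565,0.02],"turn":[0,0,0]},
    {"translation":[0.23,0.565,0.02],"turn":[0,0,0]},
    {"translation":[0.23,0.565,0.02],"turn":[0,0,0]},
    {"translation":[0.23,0.565,0.02],"turn":[0,0,0]},
    {"translation":[0.23,0.565,0.02],"turn":[0,0,0]},
    {"translation":[0.23,0.565,0.02],"turn":[0,0,0]},
    {"translation":[0.23,0.565,0.02],"turn":[0,0,0]}
  ],
  "hand": 0.7
}}

```text
t: 29.57
tool_pos: [413.2, 170.7, 130.1]
orientation: [-0.035, 0.999, 0.0, -0.001]
contact_force: [0.2, -0.7, -0.1]
gripper_width: 64.5
grip_force: 0.0
```

Emit:
{"name": "move_arm", "arguments": {
  "targets": [
    {"translation":[0,0,0.05],"turn":[0,0,0]},
    {"translation":[0,0,0.05],"turn":[0,0,0]},
    {"translation":[0,0,0.05],"turn":[0,0,0]},
    {"translation":[0,0,0.05],"turn":[0,0,0]},
    {"translation":[0,0,0.05],"turn":[0,0,0]},
    {"translation":[0,0,0.05],"turn":[0,0,0]},
    {"translation":[0,0,0.05],"turn":[0,0,0]},
    {"translation":[0,0,0.05],"turn":[0,0,0]}
  ]
}}

```text
t: 30.23
tool_pos: [416.7, 167.5, 106.7]
orientation: [-0.034, 0.999, 0.0, 0.0]
contact_force: [0.3, 0.1, -0.1]
gripper_width: 64.4
grip_force: 0.0
```

Run:
```python
from h import *
st(); 
p,d,K,x,R=cap('wrist'); cakes(d,K,x,R,p); full(d,K,x,R,p)
go(415.1,167.6,12,183.8)
```

```text
t 30.23 pos [416.7 167.5 106.7] yaw -176.15 tilt [0.0007 0.0003] F [ 0.3  0.1 -0.1] w 64.4 gf 0.0 j [ 0.38  0.23  2.1   0.    0.82 -1.26]
cake [ 28.  84. 246.] c [414.6 167.3] r 22.1 mean [413.7 167.2  28.4] uv [318. 197.]
cake [226. 226. 221.] c [429.7  15.2] r 22.3 mean [428.6  16.5  28.3] uv [147. 202.]
obj [ 28.  83. 245.] c [414.3 167.1] r 20.4 ztop 28.9 n 1854
obj [224. 224. 219.] c [428.6  16.1] r 20.9 ztop 28.8 n 1945
go (415.1, 167.6, 12, 183.8) tr [0.0032, 0.0003, 0.1891] turn [0.0, 0.001, 0.002]
```

Emit:
{"name": "move_arm", "arguments": {
  "targets": [
    {"translation":[0.003,0,0.05],"turn":[0,0,0]},
    {"translation":[0.003,0,0.09],"turn":[0,0,0]},
    {"translation":[0.003,0,0.13],"turn":[0,0,0]},
    {"translation":[0.003,0,0.16],"turn":[0,0,0]},
    {"translation":[0.003,0,0.18],"turn":[0,0,0]},
    {"translation":[0.003,0,0.189],"turn":[0,0,0]},
    {"translation":[0.003,0,0.189],"turn":[0,0,0]},
    {"translation":[0.003,0,0.189],"turn":[0,0,0]}
  ]
}}

```text
t: 30.95
tool_pos: [415.2, 167.7, 12.1]
orientation: [-0.034, 0.999, 0.0, 0.0]
contact_force: [0.8, -0.4, -0.1]
gripper_width: 64.5
grip_force: 0.0
```

Emit:
{"name": "move_arm", "arguments": {
  "targets": [
    {"translation":[0,0,0],"turn":[0,0,0]},
    {"translation":[0,0,0],"turn":[0,0,0]},
    {"translation":[0,0,0],"turn":[0,0,0]},
    {"translation":[0,0,0],"turn":[0,0,0]},
    {"translation":[0,0,0],"turn":[0,0,0]},
    {"translation":[0,0,0],"turn":[0,0,0]},
    {"translation":[0,0,0],"turn":[0,0,0]},
    {"translation":[0,0,0],"turn":[0,0,0]}
  ],
  "hand": 0,
  "squeeze": 25
}}

```text
t: 31.62
tool_pos: [415.3, 167.8, 12.3]
orientation: [-0.034, 0.999, 0.0, 0.0]
contact_force: [-0.9, -1.5, 7.3]
gripper_width: 43.3
grip_force: 25.0
```

Emit:
{"name": "move_arm", "arguments": {
  "targets": [
    {"translation":[0,0,-0.02],"turn":[0,0,0]},
    {"translation":[0,0,-0.05],"turn":[0,0,0]},
    {"translation":[0,0,-0.08],"turn":[0,0,0]},
    {"translation":[0,0,-0.11],"turn":[0,0,0]},
    {"translation":[0,0,-0.14],"turn":[0,0,0]},
    {"translation":[0,0,-0.14],"turn":[0,0,0]},
    {"translation":[0,0,-0.14],"turn":[0,0,0]},
    {"translation":[0,0,-0.14],"turn":[0,0,0]}
  ]
}}

```text
t: 32.28
tool_pos: [414.6, 167.5, 81.5]
orientation: [-0.034, 0.999, -0.0, -0.0]
contact_force: [-0.4, -0.8, -0.8]
gripper_width: 43.3
grip_force: 25.0
```

Run:
```python
from h import *
st(); go(621.4,-18,80,183.8)
```

```text
t 32.28 pos [414.6 167.5  81.5] yaw -176.1 tilt [-0.0001 -0.    ] F [-0.4 -0.8 -0.8] w 43.3 gf 25.0 j [ 0.38  0.27  2.12  0.    0.75 -1.26]
go (621.4, -18, 80, 183.8) tr [-0.3875, -0.3983, 0.003] turn [-0.0, -0.0, 0.003]
```

Emit:
{"name": "move_arm", "arguments": {
  "targets": [
    {"translation":[-0.03,-0.03,0],"turn":[0,0,0]},
    {"translation":[-0.08,-0.08,0],"turn":[0,0,0]},
    {"translation":[-0.13,-0.135,0],"turn":[0,0,0]},
    {"translation":[-0.18,-0.185,0],"turn":[0,0,0]},
    {"translation":[-0.23,-0.235,0],"turn":[0,0,0]},
    {"translation":[-0.28,-0.29,0],"turn":[0,0,0]},
    {"translation":[-0.33,-0.34,0],"turn":[0,0,0]},
    {"translation":[-0.37,-0.38,0],"turn":[0,0,0]}
  ]
}}

```text
t: 32.95
tool_pos: [613.4, -11.4, 80.3]
orientation: [-0.034, 0.999, -0.0, -0.001]
contact_force: [0.9, 1.6, -0.5]
gripper_width: 43.0
grip_force: 25.0
```

Emit:
{"name": "move_arm", "arguments": {
  "targets": [
    {"translation":[-0.0175,-0.0185,0],"turn":[0,0,0]},
    {"translation":[-0.0175,-0.0185,0],"turn":[0,0,0]},
    {"translation":[-0.0175,-0.0185,0.02],"turn":[0,0,0]},
    {"translation":[-0.0175,-0.0185,0.05],"turn":[0,0,0]},
    {"translation":[-0.0175,-0.0185,0.08],"turn":[0,0,0]},
    {"translation":[-0.0175,-0.0185,0.09],"turn":[0,0,0]},
    {"translation":[-0.0175,-0.0185,0.09],"turn":[0,0,0]},
    {"translation":[-0.0175,-0.0185,0.09],"turn":[0,0,0]}
  ]
}}

```text
t: 33.62
tool_pos: [620.6, -17.1, 36.4]
orientation: [-0.034, 0.999, 0.0, -0.001]
contact_force: [0.3, 0.4, -0.1]
gripper_width: 43.4
grip_force: 25.0
```

Run:
```python
from h import *
st(); go(621.4,-18,16.5,183.8)
p,d,K,x,R=cap('wrist'); full(d,K,x,R,p)
```

```text
t 33.62 pos [620.6 -17.1  36.4] yaw -176.05 tilt [-0.0015  0.0002] F [ 0.3  0.4 -0.1] w 43.4 gf 25.0 j [-0.03  0.56  1.77  0.    0.82 -1.67]
go (621.4, -18, 16.5, 183.8) tr [-0.0015, -0.0019, 0.0398] turn [0.0, -0.003, 0.005]
obj [254. 252.   0.] c [ 550.3 -105.3] r 20.5 ztop 32.7 n 4911
obj [ 55.  79. 177.] c [611.3 -18. ] r 20.2 ztop 37.9 n 354
```

Emit:
{"name": "move_arm", "arguments": {
  "targets": [
    {"translation":[-0.001,-0.001,0.008],"turn":[0,0,0]},
    {"translation":[-0.001,-0.001,0.016],"turn":[0,0,0]},
    {"translation":[-0.001,-0.001,0.022],"turn":[0,0,0]},
    {"translation":[-0.001,-0.001,0.028],"turn":[0,0,0]},
    {"translation":[-0.001,-0.001,0.034],"turn":[0,0,0]},
    {"translation":[-0.001,-0.001,0.039],"turn":[0,0,0]},
    {"translation":[-0.001,-0.001,0.039],"turn":[0,0,0]},
    {"translation":[-0.001,-0.001,0.039],"turn":[0,0,0]}
  ]
}}

```text
t: 34.33
tool_pos: [622.1, -18.5, 17.0]
orientation: [-0.034, 0.999, 0.0, -0.0]
contact_force: [0.9, 0.4, -0.9]
gripper_width: 43.5
grip_force: 25.0
```

Emit:
{"name": "move_arm", "arguments": {
  "targets": [
    {"translation":[0,0,0],"turn":[0,0,0]},
    {"translation":[0,0,0],"turn":[0,0,0]},
    {"translation":[0,0,0],"turn":[0,0,0]},
    {"translation":[0,0,0],"turn":[0,0,0]},
    {"translation":[0,0,0],"turn":[0,0,0]},
    {"translation":[0,0,0],"turn":[0,0,0]},
    {"translation":[0,0,0],"turn":[0,0,0]},
    {"translation":[0,0,0],"turn":[0,0,0]}
  ],
  "hand": 0.65
}}

```text
t: 35.0
tool_pos: [622.2, -18.5, 17.3]
orientation: [-0.034, 0.999, 0.0, 0.0]
contact_force: [0.2, 0.1, -0.1]
gripper_width: 59.8
grip_force: 0.0
```

Emit:
{"name": "move_arm", "arguments": {
  "targets": [
    {"translation":[0,0,-0.02],"turn":[0,0,0]},
    {"translation":[0,0,-0.06],"turn":[0,0,0]},
    {"translation":[0,0,-0.12],"turn":[0,0,0]},
    {"translation":[0,0,-0.18],"turn":[0,0,0]},
    {"translation":[0,0,-0.25],"turn":[0,0,0]},
    {"translation":[0,0,-0.25],"turn":[0,0,0]},
    {"translation":[0,0,-0.25],"turn":[0,0,0]},
    {"translation":[0,0,-0.25],"turn":[0,0,0]}
  ]
}}

```text
t: 35.67
tool_pos: [621.9, -18.5, 142.4]
orientation: [-0.034, 0.999, -0.0, 0.0]
contact_force: [-0.0, 0.4, 0.2]
gripper_width: 60.0
grip_force: 0.0
```

Run:
```python
from h import *
st(); 
for n in('wrist','top'):
    p,d,K,x,R=cap(n); print(n); full(d,K,x,R,p)
    if n=='wrist': wells(p,K,x,R)
go(473.5,-306.5,105,183.8)
go(430,16,105,183.8)
```

```text
t 35.67 pos [621.9 -18.5 142.4] yaw -176.1 tilt [ 0.0001 -0.    ] F [-0.   0.4  0.2] w 60.0 gf 0.0 j [-0.03  0.42  1.7   0.    1.02 -1.67]
wrist
obj [ 13. 223.  75.] c [ 482.5 -297.8] r 17.1 ztop 28.3 n 977
obj [241. 242. 240.] c [448.3  16.1] r 10.9 ztop 26.4 n 148
obj [255. 254.   2.] c [ 551.  -105.2] r 20.6 ztop 32.8 n 1847
obj [ 46. 117. 253.] c [621.3 -18.2] r 20.5 ztop 32.9 n 1501
ring red 629.9 -97.1 r 33.7
ring green 638.7 -177.2 r 33.4
ring purple 541.4 -26.1 r 33.3
top
obj [ 50.  79. 200.] c [614.5 -17.8] r 19.3 ztop 33.3 n 66
obj [245. 231. 111.] c [ 548.3 -104.5] r 21.0 ztop 33.1 n 130
obj [ 68. 161.  84.] c [ 472.6 -305.7] r 20.8 ztop 29.9 n 131
go (473.5, -306.5, 105, 183.8) tr [0.3336, -0.5548, 0.0727] turn [0.0, -0.004, 0.003]
go (430, 16, 105, 183.8) tr [0.3766, 0.0947, 0.0729] turn [0.0, -0.004, 0.003]
```

Emit:
{"name": "move_arm", "arguments": {
  "targets": [
    {"translation":[0.377,0.094,0.02],"turn":[0,0,0]},
    {"translation":[0.377,0.094,0.02],"turn":[0,0,0]},
    {"translation":[0.377,0.094,0.02],"turn":[0,0,0]},
    {"translation":[0.377,0.094,0.02],"turn":[0,0,0]},
    {"translation":[0.377,0.094,0.02],"turn":[0,0,0]},
    {"translation":[0.377,0.094,0.02],"turn":[0,0,0]},
    {"translation":[0.377,0.094,0.06],"turn":[0,0,0]},
    {"translation":[0.377,0.094,0.06],"turn":[0,0,0]}
  ],
  "hand": 0.7
}}

```text
t: 36.43
tool_pos: [429.3, 15.6, 110.0]
orientation: [-0.034, 0.999, 0.0, -0.002]
contact_force: [-0.7, -0.6, -0.7]
gripper_width: 64.6
grip_force: 0.0
```

Emit:
{"name": "move_arm", "arguments": {
  "targets": [
    {"translation":[0,0,0],"turn":[0,0,0]},
    {"translation":[0,0,0],"turn":[0,0,0]},
    {"translation":[0,0,0],"turn":[0,0,0]},
    {"translation":[0,0,0],"turn":[0,0,0]},
    {"translation":[0,0,0],"turn":[0,0,0]},
    {"translation":[0,0,0],"turn":[0,0,0]},
    {"translation":[0,0,0],"turn":[0,0,0]},
    {"translation":[0,0,0],"turn":[0,0,0]}
  ]
}}

```text
t: 37.1
tool_pos: [431.1, 15.6, 112.4]
orientation: [-0.034, 0.999, -0.0, 0.0]
contact_force: [-0.5, 0.2, -0.5]
gripper_width: 64.2
grip_force: 0.0
```

Run:
```python
from h import *
st(); 
p,d,K,x,R=cap('wrist'); cakes(d,K,x,R,p); np.savez('w12',p=p,d=d,K=K,x=x,R=R)
f=np.load('w10.npz'); a=cv2.resize(f['p'][15:105,430:550],(400,300),interpolation=cv2.INTER_CUBIC)
g=((a.astype(float)-180)/75).clip(0,1)*255
b=cv2.resize(p[150:240,260:380],(400,300),interpolation=cv2.INTER_CUBIC); gb=((b.astype(float)-150)/105).clip(0,1)*255
save('white',np.vstack([np.hstack([a,g.astype(np.uint8)]),np.hstack([b,gb.astype(np.uint8)])]))
go(430,16,12,183.8)
```

```text
t 37.1 pos [431.1  15.6 112.4] yaw -176.1 tilt [0.0003 0.    ] F [-0.5  0.2 -0.5] w 64.2 gf 0.0 j [ 0.03  0.19  2.13 -0.    0.82 -1.61]
cake [253. 253. 253.] c [429.7  15.1] r 22.2 mean [428.7  14.8  28.3] uv [318. 197.]
go (430, 16, 12, 183.8) tr [0.002, 0.0009, 0.2007] turn [0.0, 0.0, 0.003]
```

View pics/white.png

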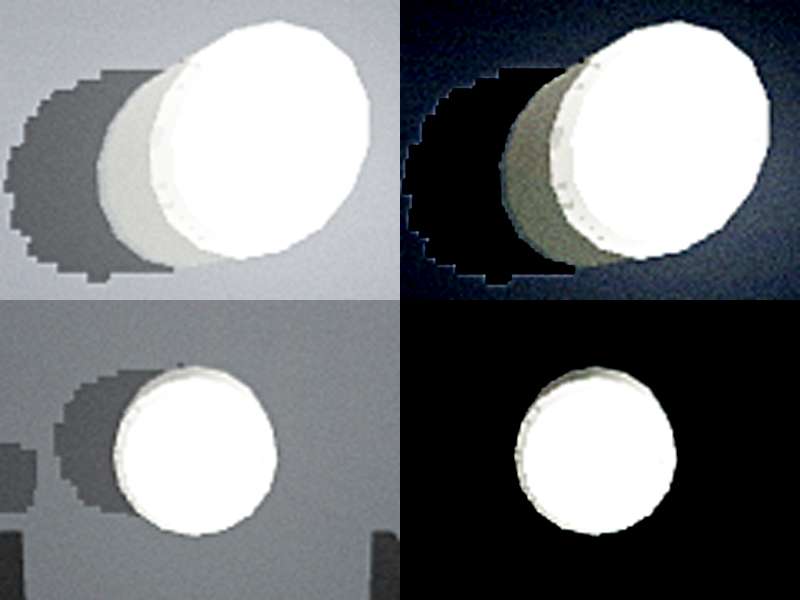

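Run:
```python
from h import *
f=np.load('w10.npz'); P,K,x,R=f['p'],f['K'],f['x'],f['R']; Rm=mat(R)
def proj(q): c=Rm.T@(np.array(q)-x); u=K@c; return u[:2]/u[2]
for n,c in(('white',(430,15.8)),('green',(473.5,-306.5)),('blue',(415,167.5))):
    v=x[:2]-np.array(c); v/=np.linalg.norm(v)
    for a in(0,35,-35):
        w=Ro.from_euler('z',a,degrees=True).as_matrix()[:2,:2]@v
        print(n,a,[(z,P[int(round(u[1])),int(round(u[0]))].tolist() if 0<=u[0]<640 and 0<=u[1]<400 else None) for z in range(1,29,3) for u in[proj([c[0]+22*w[0],c[1]+22*w[1],z])]])
f=np.load('w11.npz'); a=cv2.resize(f['p'][:160,0:640],(800,200)); 
a=cv2.resize(P[50:135,0:120],(400,283),interpolation=cv2.INTER_CUBIC); s=np.load('scene0.npz')['p']; b=cv2.resize(s[205:240,350:398],(400,292),interpolation=cv2.INTER_CUBIC); b=((b.astype(float)-120)/135).clip(0,1)*255
save('cmp',np.hstack([a,b[:283].astype(np.uint8)]))
```

```text
white 0 [(1, [116, 118, 121]), (4, [196, 200, 202]), (7, [210, 210, 205]), (10, [207, 209, 203]), (13, [210, 214, 208]), (16, [208, 211, 206]), (19, [204, 205, 202]), (22, [206, 209, 203]), (25, [231, 230, 229]), (28, [248, 248, 245])]
white 35 [(1, [105, 107, 109]), (4, [114, 118, 122]), (7, [195, 202, 200]), (10, [209, 211, 203]), (13, [210, 212, 207]), (16, [210, 215, 208]), (19, [212, 216, 210]), (22, [212, 212, 210]), (25, [205, 205, 201]), (28, [255, 255, 254])]
white -35 [(1, [168, 174, 173]), (4, [201, 204, 206]), (7, [211, 211, 207]), (10, [213, 216, 212]), (13, [213, 213, 204]), (16, [213, 212, 210]), (19, [211, 211, 210]), (22, [215, 214, 212]), (25, [252, 252, 251]), (28, [251, 251, 249])]
green 0 [(1, [131, 141, 144]), (4, [149, 156, 160]), (7, [255, 252, 255]), (10, [6, 178, 43]), (13, [17, 183, 53]), (16, [16, 184, 54]), (19, [23, 184, 60]), (22, [18, 183, 59]), (25, [31, 186, 62]), (28, [46, 253, 110])]
green 35 [(1, [139, 144, 146]), (4, [125, 128, 135]), (7, [243, 245, 246]), (10, [126, 225, 155]), (13, [29, 185, 63]), (16, [18, 178, 58]), (19, [21, 182, 55]), (22, [17, 182, 56]), (25, [19, 180, 59]), (28, [22, 200, 64])]
green -35 [(1, [137, 142, 146]), (4, [175, 179, 183]), (7, [247, 244, 250]), (10, [4, 157, 38]), (13, [24, 160, 52]), (16, [27, 166, 54]), (19, [15, 163, 52]), (22, [15, 161, 55]), (25, [25, 163, 54]), (28, [0, 234, 70])]
blue 0 [(1, None), (4, None), (7, None), (10, None), (13, None), (16, None), (19, None), (22, None), (25, None), (28, None)]
blue 35 [(1, None), (4, None), (7, None), (10, None), (13, None), (16, None), (19, None), (22, None), (25, None), (28, None)]
blue -35 [(1, None), (4, None), (7, None), (10, None), (13, None), (16, None), (19, None), (22, None), (25, None), (28, None)]
```

View pics/cmp.png

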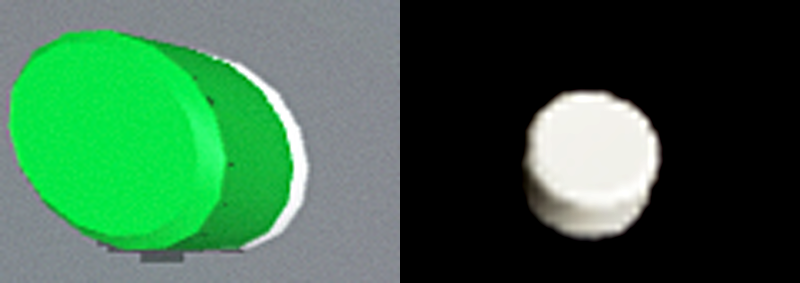

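Run:
```python
from h import *
def run(fn,objs):
    f=np.load(fn); P,K,x,R=f['p'],f['K'],f['x'],f['R']; Rm=mat(R)
    g=cv2.GaussianBlur(P,(0,0),.5)
    for n,c in objs:
        v=x[:2]-np.array(c); v/=np.linalg.norm(v)
        for a in(0,30,-30):
            w=Ro.from_euler('z',a,degrees=True).as_matrix()[:2,:2]@v
            o=[]
            for z in range(-4,33,2):
                cc=Rm.T@(np.array([c[0]+22*w[0],c[1]+22*w[1],z])-x); u=K@cc; u=u[:2]/u[2]
                o.append(cv2.getRectSubPix(g.astype(np.uint8),(1,1),tuple(map(float,u)))[0,0].tolist())
            print(fn,n,a,o)
run('w11.npz',(('white',(430,15)),('blue',(415,166.5))))
run('scene0.npz',(('white',(428,17)),('blue',(413.5,168))))
```

```text
w11.npz white 0 [[106, 112, 114], [107, 112, 114], [109, 113, 115], [133, 137, 139], [163, 166, 167], [187, 190, 189], [201, 204, 199], [205, 206, 201], [205, 206, 202], [203, 205, 201], [203, 205, 199], [201, 203, 197], [203, 205, 199], [204, 206, 201], [208, 210, 206], [225, 227, 223], [242, 243, 241], [246, 246, 244], [246, 246, 244]]
w11.npz white 30 [[108, 111, 113], [108, 112, 113], [109, 113, 113], [115, 118, 119], [136, 138, 141], [170, 173, 173], [191, 195, 192], [202, 205, 200], [205, 209, 203], [205, 207, 202], [205, 207, 203], [204, 208, 202], [204, 208, 201], [204, 207, 201], [203, 204, 200], [212, 213, 210], [237, 237, 235], [250, 250, 248], [247, 247, 245]]
w11.npz white -30 [[109, 111, 115], [109, 111, 114], [113, 116, 119], [123, 126, 127], [159, 162, 164], [183, 185, 186], [201, 202, 200], [207, 208, 203], [209, 209, 204], [209, 209, 204], [208, 209, 203], [207, 208, 204], [205, 206, 203], [207, 208, 203], [210, 211, 206], [225, 225, 221], [243, 243, 240], [249, 249, 247], [250, 250, 248]]
w11.npz blue 0 [[85, 87, 98], [85, 86, 98], [85, 90, 99], [80, 85, 95], [126,
[... 2044 characters left out ...]
, [43, 48, 149], [43, 49, 154], [44, 51, 162], [45, 55, 178], [45, 59, 194], [46, 62, 206]]
scene0.npz blue 30 [[88, 83, 86], [91, 85, 88], [93, 88, 91], [102, 97, 105], [111, 108, 120], [121, 119, 136], [107, 108, 149], [86, 89, 160], [64, 70, 171], [54, 62, 175], [50, 58, 176], [47, 55, 177], [46, 54, 179], [46, 55, 182], [46, 56, 184], [46, 59, 193], [47, 64, 206], [48, 68, 220], [49, 71, 227]]
scene0.npz blue -30 [[86, 81, 84], [86, 81, 85], [86, 82, 86], [87, 83, 88], [87, 84, 93], [85, 83, 98], [82, 80, 104], [71, 70, 105], [60, 60, 106], [50, 49, 106], [47, 46, 108], [44, 42, 109], [43, 41, 111], [42, 41, 116], [42, 42, 123], [42, 44, 132], [43, 46, 144], [43, 50, 158], [44, 53, 173]]
```

Emit:
{"name": "move_arm", "arguments": {
  "targets": [
    {"translation":[0.002,0,0.05],"turn":[0,0,0]},
    {"translation":[0.002,0,0.09],"turn":[0,0,0]},
    {"translation":[0.002,0,0.13],"turn":[0,0,0]},
    {"translation":[0.002,0,0.17],"turn":[0,0,0]},
    {"translation":[0.002,0,0.19],"turn":[0,0,0]},
    {"translation":[0.002,0,0.201],"turn":[0,0,0]},
    {"translation":[0.002,0,0.201],"turn":[0,0,0]},
    {"translation":[0.002,0,0.201],"turn":[0,0,0]}
  ]
}}

```text
t: 37.82
tool_pos: [430.1, 15.6, 11.9]
orientation: [-0.034, 0.999, -0.0, -0.0]
contact_force: [0.7, 0.5, 0.2]
gripper_width: 64.4
grip_force: 0.0
```

Emit:
{"name": "move_arm", "arguments": {
  "targets": [
    {"translation":[0,0,0],"turn":[0,0,0]},
    {"translation":[0,0,0],"turn":[0,0,0]},
    {"translation":[0,0,0],"turn":[0,0,0]},
    {"translation":[0,0,0],"turn":[0,0,0]},
    {"translation":[0,0,0],"turn":[0,0,0]},
    {"translation":[0,0,0],"turn":[0,0,0]},
    {"translation":[0,0,0],"turn":[0,0,0]},
    {"translation":[0,0,0],"turn":[0,0,0]}
  ],
  "hand": 0,
  "squeeze": 25
}}

```text
t: 38.48
tool_pos: [430.5, 15.6, 12.4]
orientation: [-0.034, 0.999, 0.0, 0.001]
contact_force: [-1.1, 0.3, 7.5]
gripper_width: 43.1
grip_force: 25.0
```

Emit:
{"name": "move_arm", "arguments": {
  "targets": [
    {"translation":[0,0,-0.02],"turn":[0,0,0]},
    {"translation":[0,0,-0.05],"turn":[0,0,0]},
    {"translation":[0,0,-0.08],"turn":[0,0,0]},
    {"translation":[0,0,-0.11],"turn":[0,0,0]},
    {"translation":[0,0,-0.14],"turn":[0,0,0]},
    {"translation":[0,0,-0.14],"turn":[0,0,0]},
    {"translation":[0,0,-0.14],"turn":[0,0,0]},
    {"translation":[0,0,-0.14],"turn":[0,0,0]}
  ]
}}

```text
t: 39.15
tool_pos: [429.6, 15.5, 81.2]
orientation: [-0.034, 0.999, 0.0, -0.0]
contact_force: [0.5, -1.6, -0.7]
gripper_width: 43.2
grip_force: 25.0
```

Run:
```python
from h import *
st(); go(559.6,-185.9,80,183.8)
for n in('w1','w2'):
    f=np.load(n+'.npz'); m=cmask(f['p'],'white')
    for b in blobs(m[:245],300):
        q=plane(b[0],4,f['K'],f['x'],f['R']); 
        if 540<q[0]<580 and -205<q[1]<-165: print(n,b,q.round(1))
```

```text
t 39.15 pos [429.6  15.5  81.2] yaw -176.1 tilt [-0.0003  0.    ] F [ 0.5 -1.6 -0.7] w 43.2 gf 25.0 j [ 0.03  0.25  2.15  0.    0.74 -1.61]
go (559.6, -185.9, 80, 183.8) tr [-0.232, -0.4196, 0.0024] turn [0.0, -0.001, 0.003]
w1 (array([493. , 113.6]), 356, [472, 94, 42, 44]) [ 563.1 -191.3    4. ]
w1 (array([489.2, 116. ]), 366, [479, 105, 21, 22]) [ 559.4 -185.7    4. ]
w2 (array([610.4, 114.7]), 331, [588, 93, 45, 46]) [ 561.  -195.9    4. ]
w2 (array([603.8, 115.9]), 404, [593, 105, 23, 23]) [ 559.3 -186.2    4. ]
```

Well confirmed at (559.4, -186).

Emit:
{"name": "move_arm", "arguments": {
  "targets": [
    {"translation":[-0.03,-0.05,0],"turn":[0,0,0]},
    {"translation":[-0.06,-0.11,0],"turn":[0,0,0]},
    {"translation":[-0.09,-0.165,0],"turn":[0,0,0]},
    {"translation":[-0.125,-0.225,0],"turn":[0,0,0]},
    {"translation":[-0.16,-0.285,0],"turn":[0,0,0]},
    {"translation":[-0.19,-0.345,0],"turn":[0,0,0]},
    {"translation":[-0.22,-0.4,0],"turn":[0,0,0]},
    {"translation":[-0.232,-0.42,0],"turn":[0,0,0]}
  ]
}}

```text
t: 39.82
tool_pos: [561.6, -189.3, 80.4]
orientation: [-0.033, 0.999, -0.0, 0.0]
contact_force: [0.6, -0.5, 0.3]
gripper_width: 43.1
grip_force: 25.0
```

Emit:
{"name": "move_arm", "arguments": {
  "targets": [
    {"translation":[0,0,0],"turn":[0,0,0]},
    {"translation":[0,0,0],"turn":[0,0,0]},
    {"translation":[0,0,0.02],"turn":[0,0,0]},
    {"translation":[0,0,0.05],"turn":[0,0,0]},
    {"translation":[0,0,0.08],"turn":[0,0,0]},
    {"translation":[0,0,0.09],"turn":[0,0,0]},
    {"translation":[0,0,0.09],"turn":[0,0,0]},
    {"translation":[0,0,0.09],"turn":[0,0,0]}
  ]
}}

```text
t: 40.48
tool_pos: [559.4, -185.2, 36.5]
orientation: [-0.034, 0.999, 0.0, -0.001]
contact_force: [0.3, 0.7, -0.5]
gripper_width: 42.9
grip_force: 25.0
```

Run:
```python
from h import *
st(); go(559.5,-185.9,16.5,183.8)
```

```text
t 40.48 pos [ 559.4 -185.2   36.5] yaw -176.05 tilt [-0.0011  0.0004] F [ 0.3  0.7 -0.5] w 42.9 gf 25.0 j [-0.32  0.52  1.84  0.    0.79 -1.96]
go (559.5, -185.9, 16.5, 183.8) tr [-0.0001, -0.0015, 0.04] turn [0.001, -0.002, 0.005]
```

Emit:
{"name": "move_arm", "arguments": {
  "targets": [
    {"translation":[0,-0.0005,0.008],"turn":[0,0,0]},
    {"translation":[0,-0.0005,0.016],"turn":[0,0,0]},
    {"translation":[0,-0.0005,0.022],"turn":[0,0,0]},
    {"translation":[0,-0.0005,0.028],"turn":[0,0,0]},
    {"translation":[0,-0.0005,0.034],"turn":[0,0,0]},
    {"translation":[0,-0.0005,0.039],"turn":[0,0,0]},
    {"translation":[0,-0.0005,0.039],"turn":[0,0,0]},
    {"translation":[0,-0.0005,0.039],"turn":[0,0,0]}
  ]
}}

```text
t: 41.15
tool_pos: [559.9, -186.3, 17.1]
orientation: [-0.034, 0.999, 0.0, -0.0]
contact_force: [0.1, -0.0, -0.3]
gripper_width: 43.4
grip_force: 25.0
```

Emit:
{"name": "move_arm", "arguments": {
  "targets": [
    {"translation":[0,0,0],"turn":[0,0,0]},
    {"translation":[0,0,0],"turn":[0,0,0]},
    {"translation":[0,0,0],"turn":[0,0,0]},
    {"translation":[0,0,0],"turn":[0,0,0]},
    {"translation":[0,0,0],"turn":[0,0,0]},
    {"translation":[0,0,0],"turn":[0,0,0]},
    {"translation":[0,0,0],"turn":[0,0,0]},
    {"translation":[0,0,0],"turn":[0,0,0]}
  ],
  "hand": 0.65
}}

```text
t: 41.82
tool_pos: [560.0, -186.3, 17.3]
orientation: [-0.034, 0.999, -0.0, 0.0]
contact_force: [0.7, 0.7, -0.2]
gripper_width: 59.6
grip_force: 0.0
```

Emit:
{"name": "move_arm", "arguments": {
  "targets": [
    {"translation":[0,0,-0.02],"turn":[0,0,0]},
    {"translation":[0,0,-0.06],"turn":[0,0,0]},
    {"translation":[0,0,-0.12],"turn":[0,0,0]},
    {"translation":[0,0,-0.18],"turn":[0,0,0]},
    {"translation":[0,0,-0.25],"turn":[0,0,0]},
    {"translation":[0,0,-0.25],"turn":[0,0,0]},
    {"translation":[0,0,-0.25],"turn":[0,0,0]},
    {"translation":[0,0,-0.25],"turn":[0,0,0]}
  ]
}}

```text
t: 42.48
tool_pos: [559.7, -186.3, 142.4]
orientation: [-0.034, 0.999, -0.0, 0.0]
contact_force: [0.1, -0.0, -0.4]
gripper_width: 59.8
grip_force: 0.0
```

Run:
```python
from h import *
st(); 
for n in('wrist','top'):
    p,d,K,x,R=cap(n); print(n); full(d,K,x,R,p); cakes(d,K,x,R,p)
go(473.5,-306.5,105,183.8)
```

```text
t 42.48 pos [ 559.7 -186.3  142.4] yaw -176.1 tilt [ 0.0002 -0.0001] F [ 0.1 -0.  -0.4] w 59.8 gf 0.0 j [-0.32  0.38  1.78  0.    0.99 -1.96]
wrist
obj [ 17. 220.  71.] c [ 474.6 -307.8] r 20.5 ztop 28.8 n 1875
obj [252. 248.   3.] c [ 550.1 -106.6] r 20.6 ztop 32.9 n 1561
obj [254. 254. 253.] c [ 558.6 -186.5] r 20.3 ztop 32.9 n 1507
obj [ 35.  81. 225.] c [612.7 -19. ] r 19.2 ztop 32.5 n 517
cake [ 17. 222.  72.] c [ 474.6 -307.9] r 22.1 mean [ 474.5 -307.1   28.2] uv [194.  93.]
top
obj [ 48.  81. 211.] c [620.5 -17.3] r 20.5 ztop 33.5 n 127
go (473.5, -306.5, 105, 183.8) tr [0.1869, -0.2288, 0.0724] turn [0.002, -0.004, 0.003]
```

Emit:
{"name": "move_arm", "arguments": {
  "targets": [
    {"translation":[0.185,-0.23,0.02],"turn":[0,0,0]},
    {"translation":[0.185,-0.23,0.02],"turn":[0,0,0]},
    {"translation":[0.185,-0.23,0.02],"turn":[0,0,0]},
    {"translation":[0.185,-0.23,0.02],"turn":[0,0,0]},
    {"translation":[0.185,-0.23,0.02],"turn":[0,0,0]},
    {"translation":[0.185,-0.23,0.06],"turn":[0,0,0]},
    {"translation":[0.185,-0.23,0.06],"turn":[0,0,0]},
    {"translation":[0.185,-0.23,0.06],"turn":[0,0,0]}
  ],
  "hand": 0.7
}}

```text
t: 43.25
tool_pos: [474.7, -306.1, 110.8]
orientation: [-0.034, 0.999, 0.001, -0.001]
contact_force: [0.2, -0.4, -0.6]
gripper_width: 64.3
grip_force: 0.0
```

Emit:
{"name": "move_arm", "arguments": {
  "targets": [
    {"translation":[0,0,0],"turn":[0,0,0]},
    {"translation":[0,0,0],"turn":[0,0,0]},
    {"translation":[0,0,0],"turn":[0,0,0]},
    {"translation":[0,0,0],"turn":[0,0,0]},
    {"translation":[0,0,0],"turn":[0,0,0]},
    {"translation":[0,0,0],"turn":[0,0,0]},
    {"translation":[0,0,0],"turn":[0,0,0]},
    {"translation":[0,0,0],"turn":[0,0,0]}
  ]
}}

```text
t: 43.92
tool_pos: [475.5, -307.4, 112.4]
orientation: [-0.034, 0.999, -0.0, 0.0]
contact_force: [0.1, 0.8, 0.8]
gripper_width: 64.2
grip_force: 0.0
```

Run:
```python
from h import *
st(); 
p,d,K,x,R=cap('wrist'); cakes(d,K,x,R,p)
go(474.3,-307.3,12,183.8)
```

```text
t 43.92 pos [ 475.5 -307.4  112.4] yaw -176.1 tilt [ 0.0001 -0.0001] F [0.1 0.8 0.8] w 64.2 gf 0.0 j [-0.58  0.38  1.85  0.    0.91 -2.22]
cake [ 15. 210.  64.] c [ 474.5 -307.9] r 22.0 mean [ 473.5 -308.1   28.3] uv [318. 197.]
go (474.3, -307.3, 12, 183.8) tr [0.0024, 0.0003, 0.2006] turn [0.0, 0.0, 0.003]
```

Emit:
{"name": "move_arm", "arguments": {
  "targets": [
    {"translation":[0.002,0,0.05],"turn":[0,0,0]},
    {"translation":[0.002,0,0.09],"turn":[0,0,0]},
    {"translation":[0.002,0,0.13],"turn":[0,0,0]},
    {"translation":[0.002,0,0.17],"turn":[0,0,0]},
    {"translation":[0.002,0,0.19],"turn":[0,0,0]},
    {"translation":[0.002,0,0.201],"turn":[0,0,0]},
    {"translation":[0.002,0,0.201],"turn":[0,0,0]},
    {"translation":[0.002,0,0.201],"turn":[0,0,0]}
  ]
}}

```text
t: 44.63
tool_pos: [474.8, -307.6, 12.2]
orientation: [-0.034, 0.999, -0.0, 0.0]
contact_force: [0.2, 0.2, -0.2]
gripper_width: 64.4
grip_force: 0.0
```

Emit:
{"name": "move_arm", "arguments": {
  "targets": [
    {"translation":[0,0,0],"turn":[0,0,0]},
    {"translation":[0,0,0],"turn":[0,0,0]},
    {"translation":[0,0,0],"turn":[0,0,0]},
    {"translation":[0,0,0],"turn":[0,0,0]},
    {"translation":[0,0,0],"turn":[0,0,0]},
    {"translation":[0,0,0],"turn":[0,0,0]},
    {"translation":[0,0,0],"turn":[0,0,0]},
    {"translation":[0,0,0],"turn":[0,0,0]}
  ],
  "hand": 0,
  "squeeze": 25
}}

```text
t: 45.3
tool_pos: [475.0, -307.7, 12.5]
orientation: [-0.034, 0.999, -0.0, 0.0]
contact_force: [-0.7, 0.4, 6.9]
gripper_width: 43.5
grip_force: 25.0
```

Emit:
{"name": "move_arm", "arguments": {
  "targets": [
    {"translation":[0,0,-0.02],"turn":[0,0,0]},
    {"translation":[0,0,-0.05],"turn":[0,0,0]},
    {"translation":[0,0,-0.08],"turn":[0,0,0]},
    {"translation":[0,0,-0.11],"turn":[0,0,0]},
    {"translation":[0,0,-0.14],"turn":[0,0,0]},
    {"translation":[0,0,-0.14],"turn":[0,0,0]},
    {"translation":[0,0,-0.14],"turn":[0,0,0]},
    {"translation":[0,0,-0.14],"turn":[0,0,0]}
  ]
}}

```text
t: 45.97
tool_pos: [474.2, -307.2, 81.4]
orientation: [-0.034, 0.999, 0.0, -0.0]
contact_force: [-0.5, 0.3, -0.9]
gripper_width: 43.3
grip_force: 25.0
```

Run:
```python
from h import *
st(); go(639.1,-177,80,183.8)
```

```text
t 45.97 pos [ 474.2 -307.2   81.4] yaw -176.11 tilt [-0.0004  0.0003] F [-0.5  0.3 -0.9] w 43.3 gf 25.0 j [-0.58  0.42  1.87  0.    0.85 -2.22]
go (639.1, -177, 80, 183.8) tr [-0.3468, 0.2374, 0.0026] turn [0.001, -0.001, 0.003]
```

Emit:
{"name": "move_arm", "arguments": {
  "targets": [
    {"translation":[-0.045,0.03,0],"turn":[0,0,0]},
    {"translation":[-0.1,0.065,0],"turn":[0,0,0]},
    {"translation":[-0.16,0.11,0],"turn":[0,0,0]},
    {"translation":[-0.22,0.15,0],"turn":[0,0,0]},
    {"translation":[-0.28,0.19,0],"turn":[0,0,0]},
    {"translation":[-0.32,0.22,0],"turn":[0,0,0]},
    {"translation":[-0.346,0.237,0],"turn":[0,0,0]},
    {"translation":[-0.346,0.237,0],"turn":[0,0,0]}
  ]
}}

```text
t: 46.63
tool_pos: [640.7, -175.4, 80.6]
orientation: [-0.035, 0.999, 0.0, -0.0]
contact_force: [-0.0, 0.0, -0.5]
gripper_width: 42.9
grip_force: 25.0
```

Emit:
{"name": "move_arm", "arguments": {
  "targets": [
    {"translation":[0,0,0],"turn":[0,0,0]},
    {"translation":[0,0,0],"turn":[0,0,0]},
    {"translation":[0,0,0.02],"turn":[0,0,0]},
    {"translation":[0,0,0.05],"turn":[0,0,0]},
    {"translation":[0,0,0.08],"turn":[0,0,0]},
    {"translation":[0,0,0.09],"turn":[0,0,0]},
    {"translation":[0,0,0.09],"turn":[0,0,0]},
    {"translation":[0,0,0.09],"turn":[0,0,0]}
  ]
}}

```text
t: 47.3
tool_pos: [638.5, -178.0, 36.6]
orientation: [-0.034, 0.999, 0.0, -0.0]
contact_force: [-0.3, 0.2, -0.2]
gripper_width: 43.0
grip_force: 25.0
```

Run:
```python
from h import *
st(); go(639.1,-177,16.5,183.8)
```

```text
t 47.3 pos [ 638.5 -178.    36.6] yaw -176.15 tilt [-0.0007  0.0002] F [-0.3  0.2 -0.2] w 43.0 gf 25.0 j [-0.27  0.61  1.67 -0.    0.87 -1.91]
go (639.1, -177, 16.5, 183.8) tr [-0.0014, 0.0019, 0.0401] turn [0.0, -0.001, 0.002]
```

Emit:
{"name": "move_arm", "arguments": {
  "targets": [
    {"translation":[0,0.001,0.008],"turn":[0,0,0]},
    {"translation":[0,0.001,0.016],"turn":[0,0,0]},
    {"translation":[0,0.001,0.022],"turn":[0,0,0]},
    {"translation":[0,0.001,0.028],"turn":[0,0,0]},
    {"translation":[0,0.001,0.034],"turn":[0,0,0]},
    {"translation":[0,0.001,0.039],"turn":[0,0,0]},
    {"translation":[0,0.001,0.039],"turn":[0,0,0]},
    {"translation":[0,0.001,0.039],"turn":[0,0,0]}
  ]
}}

```text
t: 47.97
tool_pos: [639.0, -176.9, 17.1]
orientation: [-0.034, 0.999, 0.0, -0.0]
contact_force: [0.8, 0.6, -0.6]
gripper_width: 42.9
grip_force: 25.0
```

Emit:
{"name": "move_arm", "arguments": {
  "targets": [
    {"translation":[0,0,0],"turn":[0,0,0]},
    {"translation":[0,0,0],"turn":[0,0,0]},
    {"translation":[0,0,0],"turn":[0,0,0]},
    {"translation":[0,0,0],"turn":[0,0,0]},
    {"translation":[0,0,0],"turn":[0,0,0]},
    {"translation":[0,0,0],"turn":[0,0,0]},
    {"translation":[0,0,0],"turn":[0,0,0]},
    {"translation":[0,0,0],"turn":[0,0,0]}
  ],
  "hand": 0.65
}}

```text
t: 48.63
tool_pos: [639.0, -176.9, 17.3]
orientation: [-0.034, 0.999, -0.0, -0.0]
contact_force: [0.3, -0.6, 0.4]
gripper_width: 59.7
grip_force: 0.0
```

Emit:
{"name": "move_arm", "arguments": {
  "targets": [
    {"translation":[0,0,-0.02],"turn":[0,0,0]},
    {"translation":[0,0,-0.06],"turn":[0,0,0]},
    {"translation":[0,0,-0.12],"turn":[0,0,0]},
    {"translation":[0,0,-0.18],"turn":[0,0,0]},
    {"translation":[0,0,-0.25],"turn":[0,0,0]},
    {"translation":[0,0,-0.32],"turn":[0,0,0]},
    {"translation":[0,0,-0.4],"turn":[0,0,0]},
    {"translation":[0,0,-0.4],"turn":[0,0,0]}
  ]
}}

```text
t: 49.3
tool_pos: [642.9, -178.0, 226.8]
orientation: [-0.034, 0.999, -0.002, 0.006]
contact_force: [0.8, -0.3, 0.3]
gripper_width: 59.7
grip_force: 0.0
```

Run:
```python
from h import *
st(); 
for n in('wrist','top','scene'):
    p,d,K,x,R=cap(n); print(n); full(d,K,x,R,p); cakes(d,K,x,R,p)
    if n=='top': save('top2',p)
    if n=='scene': lever(d,K,x,R)
go(590,189,240,183.8); go(630.9,192.2,250,183.8)
```

```text
t 49.3 pos [ 642.9 -178.   226.8] yaw -176.1 tilt [ 0.0119 -0.0033] F [ 0.8 -0.3  0.3] w 59.7 gf 0.0 j [-0.27  0.4   1.53 -0.    1.19 -1.91]
wrist
obj [253. 249.   3.] c [ 550.8 -106.5] r 20.9 ztop 32.8 n 1110
obj [254. 254. 253.] c [ 558.4 -186.4] r 20.6 ztop 32.9 n 1066
obj [ 52. 108. 242.] c [621.4 -19. ] r 20.2 ztop 32.9 n 1020
obj [ 37. 217.  72.] c [ 638.5 -176.9] r 20.3 ztop 32.9 n 933
top
obj [ 61. 150.  76.] c [ 636.5 -175.7] r 20.6 ztop 33.6 n 124
obj [ 47.  79. 206.] c [619.7 -17.5] r 20.9 ztop 33.3 n 130
obj [245. 245. 242.] c [ 562.  -186.2] r 19.2 ztop 34.2 n 82
scene
obj [238. 237. 233.] c [ 558.2 -184.1] r 22.2 ztop 32.4 n 181
obj [ 44. 144.  53.] c [ 635.9 -174.7] r 22.1 ztop 31.9 n 187
obj [243. 223.  48.] c [ 548.3 -104.7] r 21.6 ztop 32.5 n 192
obj [ 39.  63. 208.] c [619.8 -16.2] r 21.1 ztop 32.1 n 215
grip pts 172 x [23.9 37.7 47.1] y [-14.5   2.8  15.3] z [ 76.8  96.2 101.4]
centre [35.  87.3] radius 94.0 angle 1.032
go (590, 189, 240, 183.8) tr [0.0479, 0.7368, -0.0444] turn [-0.001, 0.002, 0.003]
go (630.9, 192.2, 250, 183.8) tr [-0.0342, 0.7376, -0.0644] turn [-0.001, 0.002, 0.003]
```

View pics/top2.png

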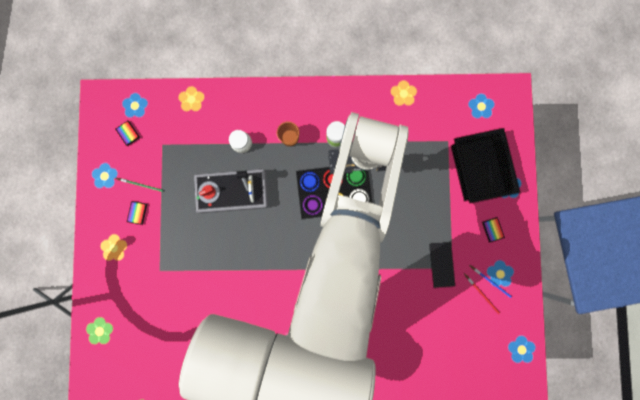

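Emit:
{"name": "move_arm", "arguments": {
  "targets": [
    {"translation":[-0.033,0.738,-0.02],"turn":[0,0,0]},
    {"translation":[-0.033,0.738,-0.02],"turn":[0,0,0]},
    {"translation":[-0.033,0.738,-0.02],"turn":[0,0,0]},
    {"translation":[-0.033,0.738,-0.02],"turn":[0,0,0]},
    {"translation":[-0.033,0.738,-0.02],"turn":[0,0,0]},
    {"translation":[-0.033,0.738,-0.02],"turn":[0,0,0]},
    {"translation":[-0.033,0.738,-0.02],"turn":[0,0,0]},
    {"translation":[-0.033,0.738,-0.02],"turn":[0,0,0]}
  ],
  "hand": 0.8
}}

```text
t: 50.12
tool_pos: [629.7, 157.9, 224.3]
orientation: [-0.034, 0.999, -0.0, -0.002]
contact_force: [0.1, -1.0, 0.3]
gripper_width: 74.0
grip_force: 0.0
```

Run:
```python
from h import *
st(); go(631.2,192.2,227,183.8)
```

```text
t 50.12 pos [629.7 157.9 224.3] yaw -176.1 tilt [-0.0033 -0.0009] F [ 0.1 -1.   0.3] w 74.0 gf 0.0 j [ 0.24  0.38  1.57 -0.    1.2  -1.4 ]
go (631.2, 192.2, 227, 183.8) tr [-0.0076, 0.0682, -0.0055] turn [-0.001, -0.006, 0.003]
```

Emit:
{"name": "move_arm", "arguments": {
  "targets": [
    {"translation":[-0.005,0.066,0],"turn":[0,0,0]},
    {"translation":[-0.005,0.066,0],"turn":[0,0,0]},
    {"translation":[-0.005,0.066,0],"turn":[0,0,0]},
    {"translation":[-0.005,0.066,0],"turn":[0,0,0]},
    {"translation":[-0.005,0.066,0],"turn":[0,0,0]},
    {"translation":[-0.005,0.066,0],"turn":[0,0,0]},
    {"translation":[-0.005,0.066,0],"turn":[0,0,0]},
    {"translation":[-0.005,0.066,0],"turn":[0,0,0]}
  ]
}}

```text
t: 50.78
tool_pos: [631.7, 188.2, 226.3]
orientation: [-0.033, 0.999, -0.0, -0.0]
contact_force: [0.5, -0.1, -0.5]
gripper_width: 73.4
grip_force: 0.0
```

Run:
```python
from h import *
st(); p,d,K,x,R=cap('wrist'); lever(d,K,x,R); go(631.2,192.1,119,183.8)
```

```text
t 50.78 pos [631.7 188.2 226.3] yaw -176.18 tilt [-0.     -0.0001] F [ 0.5 -0.1 -0.5] w 73.4 gf 0.0 j [ 0.29  0.4   1.54 -0.    1.2  -1.35]
grip pts 942 x [24.3 34.1 47.9] y [-15.7  -0.7  13.4] z [ 67.2  97.9 100.9]
centre [37.8 87.6] radius 95.4 angle 1.057
go (631.2, 192.1, 119, 183.8) tr [0.0005, 0.0073, 0.2148] turn [0.0, 0.0, 0.001]
```

Descend, grip, and move the lever along its arc to −0.4 rad from vertical (blue).

Emit:
{"name": "move_arm", "arguments": {
  "targets": [
    {"translation":[0.0005,0.007,0.05],"turn":[0,0,0]},
    {"translation":[0.0005,0.007,0.1],"turn":[0,0,0]},
    {"translation":[0.0005,0.007,0.14],"turn":[0,0,0]},
    {"translation":[0.0005,0.007,0.18],"turn":[0,0,0]},
    {"translation":[0.0005,0.007,0.205],"turn":[0,0,0]},
    {"translation":[0.0005,0.007,0.214],"turn":[0,0,0]},
    {"translation":[0.0005,0.007,0.214],"turn":[0,0,0]},
    {"translation":[0.0005,0.007,0.214],"turn":[0,0,0]}
  ]
}}

```text
t: 51.5
tool_pos: [631.6, 192.8, 120.1]
orientation: [-0.034, 0.999, 0.0, 0.0]
contact_force: [0.1, -0.2, 0.4]
gripper_width: 73.6
grip_force: 0.0
```

Emit:
{"name": "move_arm", "arguments": {
  "targets": [
    {"translation":[0,0,0],"turn":[0,0,0]},
    {"translation":[0,0,0],"turn":[0,0,0]},
    {"translation":[0,0,0],"turn":[0,0,0]},
    {"translation":[0,0,0],"turn":[0,0,0]},
    {"translation":[0,0,0],"turn":[0,0,0]},
    {"translation":[0,0,0],"turn":[0,0,0]},
    {"translation":[0,0,0],"turn":[0,0,0]},
    {"translation":[0,0,0],"turn":[0,0,0]}
  ],
  "hand": 0,
  "squeeze": 25
}}

```text
t: 52.17
tool_pos: [631.2, 191.4, 119.4]
orientation: [-0.034, 0.999, -0.001, 0.0]
contact_force: [-0.8, -7.0, 2.3]
gripper_width: 29.9
grip_force: 25.0
```

Run:
```python
from h import *
st()
for a in(.3,.2,.1,0,-.1,-.2,-.3,-.4): print(a,'x',round((37.7-95.5*np.sin(a))/500,4),'z',round((87.6-95.5*np.cos(a))/500,4))
```

```text
t 52.17 pos [631.2 191.4 119.4] yaw -176.08 tilt [ 0.0001 -0.0022] F [-0.8 -7.   2.3] w 29.9 gf 25.0 j [ 0.29  0.5   1.63 -0.    1.01 -1.34]
0.3 x 0.019 z -0.0073
0.2 x 0.0375 z -0.012
0.1 x 0.0563 z -0.0148
0 x 0.0754 z -0.0158
-0.1 x 0.0945 z -0.0148
-0.2 x 0.1133 z -0.012
-0.3 x 0.1318 z -0.0073
-0.4 x 0.1498 z -0.0007
```

Emit:
{"name": "move_arm", "arguments": {
  "targets": [
    {"translation":[0.019,0,-0.007],"turn":[0,0,0]},
    {"translation":[0.0375,0,-0.012],"turn":[0,0,0]},
    {"translation":[0.056,0,-0.015],"turn":[0,0,0]},
    {"translation":[0.075,0,-0.016],"turn":[0,0,0]},
    {"translation":[0.0945,0,-0.015],"turn":[0,0,0]},
    {"translation":[0.113,0,-0.012],"turn":[0,0,0]},
    {"translation":[0.132,0,-0.007],"turn":[0,0,0]},
    {"translation":[0.15,0,-0.001],"turn":[0,0,0]}
  ]
}}

```text
t: 52.83
tool_pos: [557.8, 186.4, 121.1]
orientation: [-0.034, 0.999, -0.001, 0.002]
contact_force: [3.1, -8.1, 4.4]
gripper_width: 29.9
grip_force: 25.0
```

Emit:
{"name": "move_arm", "arguments": {
  "targets": [
    {"translation":[0,0,0],"turn":[0,0,0]},
    {"translation":[0,0,0],"turn":[0,0,0]},
    {"translation":[0,0,0],"turn":[0,0,0]},
    {"translation":[0,0,0],"turn":[0,0,0]},
    {"translation":[0,0,0],"turn":[0,0,0]},
    {"translation":[0,0,0],"turn":[0,0,0]},
    {"translation":[0,0,0],"turn":[0,0,0]},
    {"translation":[0,0,0],"turn":[0,0,0]}
  ]
}}

```text
t: 53.5
tool_pos: [556.0, 186.3, 120.4]
orientation: [-0.034, 0.999, -0.001, -0.0]
contact_force: [-2.1, -7.9, 7.5]
gripper_width: 29.8
grip_force: 25.0
```

Run:
```python
from h import *
st(); p,d,K,x,R=cap('scene'); lever(d,K,x,R)
```

```text
t 53.5 pos [556.  186.3 120.4] yaw -176.08 tilt [-0.0004 -0.0021] F [-2.1 -7.9  7.5] w 29.8 gf 25.0 j [ 0.32  0.4   1.8  -0.    0.94 -1.32]
grip pts 184 x [-45.8 -29.8 -21.6] y [-27.6  -0.9  29.6] z [ 69.2  96.8 119.1]
centre [-32.8  87.9] radius 93.8 angle 0.292
```

Emit:
{"name": "move_arm", "arguments": {
  "targets": [
    {"translation":[0,0,0],"turn":[0,0,0]},
    {"translation":[0,0,0],"turn":[0,0,0]},
    {"translation":[0,0,0],"turn":[0,0,0]},
    {"translation":[0,0,0],"turn":[0,0,0]},
    {"translation":[0,0,0],"turn":[0,0,0]},
    {"translation":[0,0,0],"turn":[0,0,0]},
    {"translation":[0,0,0],"turn":[0,0,0]},
    {"translation":[0,0,0],"turn":[0,0,0]}
  ],
  "hand": 0.8
}}

```text
t: 54.22
tool_pos: [556.2, 187.7, 119.7]
orientation: [-0.034, 0.999, 0.0, -0.0]
contact_force: [0.7, 0.1, -0.5]
gripper_width: 73.6
grip_force: 0.0
```

Emit:
{"name": "move_arm", "arguments": {
  "targets": [
    {"translation":[0,0,-0.06],"turn":[0,0,0]},
    {"translation":[0,0,-0.12],"turn":[0,0,0]},
    {"translation":[0,0,-0.18],"turn":[0,0,0]},
    {"translation":[0,0,-0.22],"turn":[0,0,0]},
    {"translation":[0,0,-0.24],"turn":[0,0,0]},
    {"translation":[0,0,-0.24],"turn":[0,0,0]},
    {"translation":[0,0,-0.24],"turn":[0,0,0]},
    {"translation":[0,0,-0.24],"turn":[0,0,0]}
  ]
}}

```text
t: 54.88
tool_pos: [555.3, 187.4, 238.1]
orientation: [-0.034, 0.999, -0.0, -0.001]
contact_force: [0.5, -0.1, -0.7]
gripper_width: 73.3
grip_force: 0.0
```

Run:
```python
from h import *
st(); p,d,K,x,R=cap('wrist'); lever(d,K,x,R); p,d,K,x,R=cap('scene'); lever(d,K,x,R)
go(585,318.6,240,183.8)
```

```text
t 54.88 pos [555.3 187.4 238.1] yaw -176.1 tilt [-0.0023 -0.0008] F [ 0.5 -0.1 -0.7] w 73.3 gf 0.0 j [ 0.32  0.27  1.69 -0.    1.18 -1.32]
grip pts 813 x [-43.5 -34.8 -21.9] y [-15.6  -0.9  13.8] z [ 90.1 100.8 103.6]
centre [-31.5  90.5] radius 95.8 angle 0.315
grip pts 181 x [-45.5 -30.2 -22.1] y [-15.    2.2  15.4] z [ 68.2  98.  104.3]
centre [-34.4  89.2] radius 95.6 angle 0.282
go (585, 318.6, 240, 183.8) tr [-0.077, 0.2578, -0.0043] turn [-0.001, -0.005, 0.003]
```

Emit:
{"name": "move_arm", "arguments": {
  "targets": [
    {"translation":[-0.013,0,0.05],"turn":[0,0,0]},
    {"translation":[-0.013,0,0.1],"turn":[0,0,0]},
    {"translation":[-0.013,0,0.15],"turn":[0,0,0]},
    {"translation":[-0.013,0,0.19],"turn":[0,0,0]},
    {"translation":[-0.013,0,0.22],"turn":[0,0,0]},
    {"translation":[-0.013,0,0.235],"turn":[0,0,0]},
    {"translation":[-0.013,0,0.235],"turn":[0,0,0]},
    {"translation":[-0.013,0,0.235],"turn":[0,0,0]}
  ]
}}

```text
t: 55.65
tool_pos: [562.5, 188.0, 122.0]
orientation: [-0.034, 0.999, -0.0, -0.001]
contact_force: [0.9, 0.2, 0.2]
gripper_width: 73.7
grip_force: 0.0
```

Emit:
{"name": "move_arm", "arguments": {
  "targets": [
    {"translation":[0,0,0],"turn":[0,0,0]},
    {"translation":[0,0,0],"turn":[0,0,0]},
    {"translation":[0,0,0],"turn":[0,0,0]},
    {"translation":[0,0,0],"turn":[0,0,0]},
    {"translation":[0,0,0],"turn":[0,0,0]},
    {"translation":[0,0,0],"turn":[0,0,0]},
    {"translation":[0,0,0],"turn":[0,0,0]},
    {"translation":[0,0,0],"turn":[0,0,0]}
  ],
  "hand": 0,
  "squeeze": 25
}}

```text
t: 56.32
tool_pos: [562.7, 186.8, 122.5]
orientation: [-0.034, 0.999, -0.001, -0.0]
contact_force: [1.1, -7.8, 3.4]
gripper_width: 29.8
grip_force: 25.0
```

Run:
```python
from h import *
st()
```

```text
t 56.32 pos [562.7 186.8 122.5] yaw -176.07 tilt [-0.0001 -0.0021] F [ 1.1 -7.8  3.4] w 29.8 gf 25.0 j [ 0.32  0.41  1.78 -0.    0.95 -1.32]
```

Emit:
{"name": "move_arm", "arguments": {
  "targets": [
    {"translation":[0.004,0,0.001],"turn":[0,0,0]},
    {"translation":[0.008,0,0.003],"turn":[0,0,0]},
    {"translation":[0.012,0,0.005],"turn":[0,0,0]},
    {"translation":[0.012,0,0.005],"turn":[0,0,0]},
    {"translation":[0.012,0,0.005],"turn":[0,0,0]},
    {"translation":[0.012,0,0.005],"turn":[0,0,0]},
    {"translation":[0.012,0,0.005],"turn":[0,0,0]},
    {"translation":[0.012,0,0.005],"turn":[0,0,0]}
  ]
}}

```text
t: 56.98
tool_pos: [557.8, 186.4, 120.5]
orientation: [-0.034, 0.999, -0.001, 0.001]
contact_force: [1.3, -8.1, 4.3]
gripper_width: 29.8
grip_force: 25.0
```

Emit:
{"name": "move_arm", "arguments": {
  "targets": [
    {"translation":[0,0,0],"turn":[0,0,0]},
    {"translation":[0,0,0],"turn":[0,0,0]},
    {"translation":[0,0,0],"turn":[0,0,0]},
    {"translation":[0,0,0],"turn":[0,0,0]},
    {"translation":[0,0,0],"turn":[0,0,0]},
    {"translation":[0,0,0],"turn":[0,0,0]},
    {"translation":[0,0,0],"turn":[0,0,0]},
    {"translation":[0,0,0],"turn":[0,0,0]}
  ],
  "hand": 0.8
}}

```text
t: 57.65
tool_pos: [556.7, 187.8, 119.7]
orientation: [-0.034, 0.999, 0.0, -0.0]
contact_force: [-0.4, -0.2, 0.2]
gripper_width: 73.3
grip_force: 0.0
```

Emit:
{"name": "move_arm", "arguments": {
  "targets": [
    {"translation":[0,0,-0.06],"turn":[0,0,0]},
    {"translation":[0,0,-0.12],"turn":[0,0,0]},
    {"translation":[0,0,-0.18],"turn":[0,0,0]},
    {"translation":[0,0,-0.22],"turn":[0,0,0]},
    {"translation":[0,0,-0.24],"turn":[0,0,0]},
    {"translation":[0,0,-0.24],"turn":[0,0,0]},
    {"translation":[0,0,-0.24],"turn":[0,0,0]},
    {"translation":[0,0,-0.24],"turn":[0,0,0]}
  ]
}}

```text
t: 58.32
tool_pos: [555.8, 187.4, 238.1]
orientation: [-0.034, 0.999, -0.0, -0.001]
contact_force: [-0.8, -0.5, -1.0]
gripper_width: 73.5
grip_force: 0.0
```

Run:
```python
from h import *
st(); p,d,K,x,R=cap('wrist'); lever(d,K,x,R); p,d,K,x,R=cap('scene'); lever(d,K,x,R)
go(585,318.6,240,183.8)
```

```text
t 58.32 pos [555.8 187.4 238.1] yaw -176.1 tilt [-0.0023 -0.0008] F [-0.8 -0.5 -1. ] w 73.5 gf 0.0 j [ 0.32  0.27  1.69  0.    1.18 -1.32]
grip pts 817 x [-48.3 -39.5 -26.7] y [-15.6  -0.9  13.8] z [ 87.8  98.9 101.6]
centre [-36.3  88.6] radius 95.8 angle 0.261
grip pts 179 x [-49.4 -35.1 -26.1] y [-14.9   2.1  15.3] z [ 67.7  96.4 102.6]
centre [-39.   87.6] radius 95.8 angle 0.231
go (585, 318.6, 240, 183.8) tr [-0.076, 0.2578, -0.0044] turn [-0.001, -0.005, 0.003]
```

Emit:
{"name": "move_arm", "arguments": {
  "targets": [
    {"translation":[-0.075,0.2575,-0.005],"turn":[0,0,1]},
    {"translation":[-0.075,0.2575,-0.005],"turn":[0,0,1]},
    {"translation":[-0.075,0.2575,-0.005],"turn":[0,0,1]},
    {"translation":[-0.075,0.2575,-0.005],"turn":[0,0,1]},
    {"translation":[-0.075,0.2575,-0.005],"turn":[0,0,1]},
    {"translation":[-0.075,0.2575,-0.005],"turn":[0,0,1]},
    {"translation":[-0.075,0.2575,-0.005],"turn":[0,0,1]},
    {"translation":[-0.075,0.2575,-0.005],"turn":[0,0,1]}
  ],
  "hand": 1
}}

```text
t: 59.08
tool_pos: [585.1, 317.3, 241.9]
orientation: [0.225, 0.974, -0.0, -0.0]
contact_force: [-0.4, -0.4, 0.6]
gripper_width: 91.4
grip_force: 0.0
```

Emit:
{"name": "move_arm", "arguments": {
  "targets": [
    {"translation":[0,0,0],"turn":[0,0,1]},
    {"translation":[0,0,0],"turn":[0,0,1]},
    {"translation":[0,0,0],"turn":[0,0,1]},
    {"translation":[0,0,0],"turn":[0,0,1]},
    {"translation":[0,0,0],"turn":[0,0,1]},
    {"translation":[0,0,0],"turn":[0,0,1]},
    {"translation":[0,0,0],"turn":[0,0,1]},
    {"translation":[0,0,0],"turn":[0,0,1]}
  ]
}}

```text
t: 59.75
tool_pos: [585.4, 318.3, 242.4]
orientation: [0.469, 0.883, 0.0, 0.0]
contact_force: [0.0, 0.1, -0.5]
gripper_width: 92.2
grip_force: 0.0
```

Emit:
{"name": "move_arm", "arguments": {
  "targets": [
    {"translation":[0,0,0],"turn":[0,0,0.28]},
    {"translation":[0,0,0],"turn":[0,0,0.28]},
    {"translation":[0,0,0],"turn":[0,0,0.28]},
    {"translation":[0,0,0],"turn":[0,0,0.28]},
    {"translation":[0,0,0],"turn":[0,0,0.28]},
    {"translation":[0,0,0],"turn":[0,0,0.28]},
    {"translation":[0,0,0],"turn":[0,0,0.28]},
    {"translation":[0,0,0],"turn":[0,0,0.28]}
  ]
}}

```text
t: 60.42
tool_pos: [585.4, 318.7, 242.3]
orientation: [0.533, 0.846, 0.0, 0.0]
contact_force: [0.1, 0.5, 0.1]
gripper_width: 91.8
grip_force: 0.0
```

Run:
```python
from h import *
st()
p,d,K,x,R=cap('wrist')
P=cloud(d,K,x,R); X,Y,Z=P[...,0],P[...,1],P[...,2]
m=(X>540)&(X<630)&(Y>270)&(Y<360)&(Z>86)&(Z<100); q=P[m]; print(m.sum(), cv2.minAreaRect(q[:,:2].astype(np.float32)))
go(585,318.5,70,115.3)
p,d,K,x,R=cap('top'); full(d,K,x,R,p)
```

```text
t 60.42 pos [585.4 318.7 242.3] yaw 115.54 tilt [0.0001 0.    ] F [0.1 0.5 0.1] w 91.8 gf 0.0 j [ 0.5   0.39  1.51 -0.    1.24  0.05]
502 ((584.9801025390625, 318.9392395019531), (13.493826866149902, 45.19525146484375), 25.297515869140625)
go (585, 318.5, 70, 115.3) tr [-0.0001, -0.0008, 0.3446] turn [-0.0, -0.0, 0.008]
obj [ 48. 118.  61.] c [ 636.2 -175.3] r 21.0 ztop 32.9 n 133
obj [ 36.  58. 147.] c [619.5 -17.8] r 20.9 ztop 33.2 n 129
obj [184. 183. 177.] c [ 557.5 -185. ] r 21.5 ztop 33.8 n 135
obj [239. 223. 106.] c [ 547.8 -104.7] r 20.8 ztop 33.8 n 127
```

Emit:
{"name": "move_arm", "arguments": {
  "targets": [
    {"translation":[0,-0.0005,0.07],"turn":[0,0,0]},
    {"translation":[0,-0.0005,0.14],"turn":[0,0,0]},
    {"translation":[0,-0.0005,0.2],"turn":[0,0,0]},
    {"translation":[0,-0.0005,0.26],"turn":[0,0,0]},
    {"translation":[0,-0.0005,0.3],"turn":[0,0,0]},
    {"translation":[0,-0.0005,0.33],"turn":[0,0,0]},
    {"translation":[0,-0.0005,0.343],"turn":[0,0,0]},
    {"translation":[0,-0.0005,0.343],"turn":[0,0,0]}
  ]
}}

```text
t: 61.18
tool_pos: [584.2, 318.1, 69.2]
orientation: [0.534, 0.846, -0.001, -0.001]
contact_force: [0.0, -0.4, 0.5]
gripper_width: 91.7
grip_force: 0.0
```

Emit:
{"name": "move_arm", "arguments": {
  "targets": [
    {"translation":[0,0,0],"turn":[0,0,0]},
    {"translation":[0,0,0],"turn":[0,0,0]},
    {"translation":[0,0,0],"turn":[0,0,0]},
    {"translation":[0,0,0],"turn":[0,0,0]},
    {"translation":[0,0,0],"turn":[0,0,0]},
    {"translation":[0,0,0],"turn":[0,0,0]},
    {"translation":[0,0,0],"turn":[0,0,0]},
    {"translation":[0,0,0],"turn":[0,0,0]}
  ],
  "hand": 0,
  "squeeze": 30
}}

```text
t: 61.85
tool_pos: [585.2, 318.6, 70.9]
orientation: [0.534, 0.846, 0.0, 0.0]
contact_force: [-0.3, -0.6, -0.6]
gripper_width: 40.5
grip_force: 0.0
```

Emit:
{"name": "move_arm", "arguments": {
  "targets": [
    {"translation":[0,0,0],"turn":[0,0,0]},
    {"translation":[0,0,0],"turn":[0,0,0]},
    {"translation":[0,0,0],"turn":[0,0,0]},
    {"translation":[0,0,0],"turn":[0,0,0]},
    {"translation":[0,0,0],"turn":[0,0,0]},
    {"translation":[0,0,0],"turn":[0,0,0]},
    {"translation":[0,0,0],"turn":[0,0,0]},
    {"translation":[0,0,0],"turn":[0,0,0]}
  ]
}}

```text
t: 62.52
tool_pos: [584.8, 318.4, 70.7]
orientation: [0.534, 0.846, -0.0, -0.0]
contact_force: [-2.4, -0.2, 2.6]
gripper_width: 13.8
grip_force: 30.0
```

Emit:
{"name": "move_arm", "arguments": {
  "targets": [
    {"translation":[0,0,0],"turn":[0,0,-0.125]},
    {"translation":[0,0,0],"turn":[0,0,-0.25]},
    {"translation":[0,0,0],"turn":[0,0,-0.375]},
    {"translation":[0,0,0],"turn":[0,0,-0.5]},
    {"translation":[0,0,0],"turn":[0,0,-0.625]},
    {"translation":[0,0,0],"turn":[0,0,-0.75]},
    {"translation":[0,0,0],"turn":[0,0,-0.875]},
    {"translation":[0,0,0],"turn":[0,0,-1]}
  ]
}}

```text
t: 63.18
tool_pos: [584.8, 318.4, 70.8]
orientation: [0.295, 0.955, -0.0, -0.0]
contact_force: [-2.2, -1.4, 3.0]
gripper_width: 14.0
grip_force: 30.0
```

Emit:
{"name": "move_arm", "arguments": {
  "targets": [
    {"translation":[0,0,0],"turn":[0,0,-0.125]},
    {"translation":[0,0,0],"turn":[0,0,-0.25]},
    {"translation":[0,0,0],"turn":[0,0,-0.375]},
    {"translation":[0,0,0],"turn":[0,0,-0.5]},
    {"translation":[0,0,0],"turn":[0,0,-0.625]},
    {"translation":[0,0,0],"turn":[0,0,-0.75]},
    {"translation":[0,0,0],"turn":[0,0,-0.875]},
    {"translation":[0,0,0],"turn":[0,0,-1]}
  ]
}}

```text
t: 63.85
tool_pos: [584.8, 318.4, 70.7]
orientation: [0.038, 0.999, -0.0, -0.0]
contact_force: [-2.5, -1.1, 2.8]
gripper_width: 13.7
grip_force: 30.0
```

Emit:
{"name": "move_arm", "arguments": {
  "targets": [
    {"translation":[0,0,0],"turn":[0,0,-0.1]},
    {"translation":[0,0,0],"turn":[0,0,-0.2]},
    {"translation":[0,0,0],"turn":[0,0,-0.26]},
    {"translation":[0,0,0],"turn":[0,0,-0.26]},
    {"translation":[0,0,0],"turn":[0,0,-0.26]},
    {"translation":[0,0,0],"turn":[0,0,-0.26]},
    {"translation":[0,0,0],"turn":[0,0,-0.26]},
    {"translation":[0,0,0],"turn":[0,0,-0.26]}
  ]
}}

```text
t: 64.52
tool_pos: [584.7, 318.4, 70.7]
orientation: [-0.029, 1.0, -0.0, -0.0]
contact_force: [-5.3, -2.2, 3.5]
gripper_width: 14.1
grip_force: 30.0
```

Emit:
{"name": "move_arm", "arguments": {
  "targets": [
    {"translation":[0,0,0],"turn":[0,0,0]},
    {"translation":[0,0,0],"turn":[0,0,0]},
    {"translation":[0,0,0],"turn":[0,0,0]},
    {"translation":[0,0,0],"turn":[0,0,0]},
    {"translation":[0,0,0],"turn":[0,0,0]},
    {"translation":[0,0,0],"turn":[0,0,0]},
    {"translation":[0,0,0],"turn":[0,0,0]},
    {"translation":[0,0,0],"turn":[0,0,0]}
  ],
  "hand": 0.8
}}

```text
t: 65.18
tool_pos: [585.2, 318.6, 70.8]
orientation: [-0.029, 1.0, 0.0, 0.0]
contact_force: [0.5, -0.3, -0.3]
gripper_width: 64.9
grip_force: 0.0
```

Emit:
{"name": "move_arm", "arguments": {
  "targets": [
    {"translation":[0,0,-0.06],"turn":[0,0,0]},
    {"translation":[0,0,-0.12],"turn":[0,0,0]},
    {"translation":[0,0,-0.18],"turn":[0,0,0]},
    {"translation":[0,0,-0.24],"turn":[0,0,0]},
    {"translation":[0,0,-0.3],"turn":[0,0,0]},
    {"translation":[0,0,-0.34],"turn":[0,0,0]},
    {"translation":[0,0,-0.34],"turn":[0,0,0]},
    {"translation":[0,0,-0.34],"turn":[0,0,0]}
  ]
}}

```text
t: 65.85
tool_pos: [585.7, 318.9, 242.0]
orientation: [-0.029, 1.0, 0.001, 0.001]
contact_force: [0.3, -0.3, -0.3]
gripper_width: 73.7
grip_force: 0.0
```

Emit:
{"name": "move_arm", "arguments": {
  "targets": [
    {"translation":[0.1,0,-0.05],"turn":[0,0,0]},
    {"translation":[0.1,0,-0.05],"turn":[0,0,0]},
    {"translation":[0.1,0,-0.05],"turn":[0,0,0]},
    {"translation":[0.1,0,-0.05],"turn":[0,0,0]},
    {"translation":[0.1,0,-0.05],"turn":[0,0,0]},
    {"translation":[0.1,0,-0.05],"turn":[0,0,0]},
    {"translation":[0.1,0,-0.05],"turn":[0,0,0]},
    {"translation":[0.1,0,-0.05],"turn":[0,0,0]}
  ]
}}

```text
t: 66.52
tool_pos: [535.6, 315.5, 265.1]
orientation: [-0.029, 1.0, -0.0, -0.0]
contact_force: [0.2, -0.1, -0.1]
gripper_width: 73.4
grip_force: 0.0
```

Run:
```python
from h import *
st()
p,d,K,x,R=cap('wrist'); save('w20',p)
P=cloud(d,K,x,R); X,Y,Z=P[...,0],P[...,1],P[...,2]
m=(X>540)&(X<630)&(Y>270)&(Y<360)&(Z>86)&(Z<100); q=P[m]; print(m.sum(), cv2.minAreaRect(q[:,:2].astype(np.float32)) if m.any() else '')
lever(d,K,x,R); full(d,K,x,R,p)
p,d,K,x,R=cap('top'); full(d,K,x,R,p)
p,d,K,x,R=cap('scene'); full(d,K,x,R,p); lever(d,K,x,R); save('s20',p)
```

```text
t 66.52 pos [535.6 315.5 265.1] yaw -176.72 tilt [-0.0007 -0.0005] F [ 0.2 -0.1 -0.1] w 73.4 gf 0.0 j [ 0.53  0.31  1.59 -0.    1.25 -1.1 ]
420 ((584.733642578125, 318.32342529296875), (45.1036376953125, 13.747270584106445), 3.5321788787841797)
grip pts 816 x [-48.2 -38.3 -25.1] y [-15.4   2.4  14.6] z [ 78.8  98.1 101.4]
centre [-36.2  88.6] radius 95.7 angle 0.262
obj [236. 213.   0.] c [ 550.8 -105. ] r 20.6 ztop 32.7 n 961
obj [ 22.  51. 181.] c [621.  -17.1] r 20.7 ztop 32.9 n 813
obj [ 42. 101.  53.] c [ 637.6 -175.2] r 20.8 ztop 33.4 n 133
obj [ 36.  58. 146.] c [619.3 -16.6] r 20.9 ztop 33.3 n 130
obj [197. 197. 191.] c [ 557.6 -185.1] r 21.5 ztop 33.2 n 133
obj [215. 191.  87.] c [ 549.1 -103.9] r 20.9 ztop 33.6 n 129
obj [170. 169. 162.] c [ 557.2 -184.5] r 21.8 ztop 32.4 n 180
obj [34. 82. 35.] c [ 636.5 -174.4] r 22.1 ztop 32.6 n 187
obj [198. 170.  35.] c [ 549.2 -105.1] r 21.9 ztop 32.3 n 188
obj [ 30.  42. 133.] c [618.4 -15.7] r 21.4 ztop 32.5 n 220
grip pts 182 x [-49.5 -34.6 -25.1] y [-14.4   1.7  15.4] z [ 65.2  96.7 103. ]
centre [-38.4  87.1] radius 95.2 angle 0.235
```

View pics/s20.png

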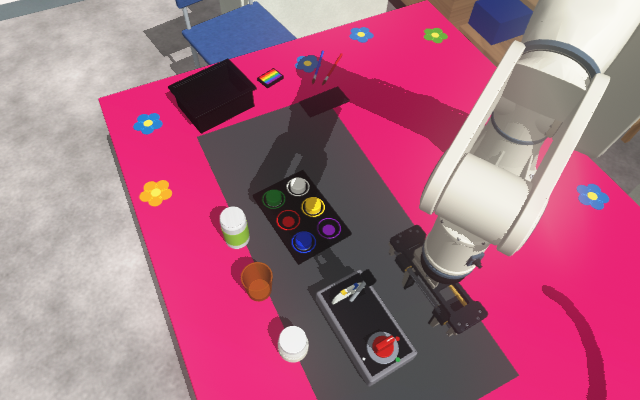

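The scene view shows the blue, yellow, white and green cakes in their own wells (pixels 304,242; 313,207; 298,187; 273,199). The lamp is off, the knob line is back at OFF and the bystanders have not moved.

```bash
python3 -c "
from plant import ticket
print(ticket.finish_job())"
```

```text
the job is handed in; nothing more can be done
None
```

The job is handed in: the four cakes on the table (yellow, blue, white, green) are fully down and right way up in their own wells, the lever is back at the blue mark (measured about 0.25 rad), the switch was then clicked off, and the can, tumbler, jar and phone were left alone.

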